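# Put the price plates away under the holder's weighted arm

## Robot

A 7-joint arm with a two-finger parallel gripper is mounted at the origin on the work surface. World frame = base frame: x ahead of the robot, y to its left, z up, the work surface at z = 0. Lengths are in m, angles in degrees, forces in N, time in s.
With the tool pointing down it reaches from about 0.425 to 0.875 m from the base axis. Payload 4.7 kg.
Tool frame: the origin (TCP) lies between the finger pads; the fingertips stand 8 mm ahead of it and the grasp point (between the pads) lies 11 mm behind it (env.tip_extent is the distance from the TCP to the fingertips, in m); z points along the fingers, y is the line along which they close (so a half turn about z gives the same grasp; the last joint's range is limited). The gripper opens to 87 mm and grips with 3 to 60 N. Pads are 19 mm wide; open, the fingers measure 117 mm over their backs; the gripper's body (75 mm by 190 mm) begins 51 mm behind the grasp point.
Start: joints at [72.198, 18.392, -4.016, 83.108, 1.295, 78.541, -3.26], TCP at [0.207, -0.616, 0.231] pointing down, gripper open.
Joint ranges: [-163.93, 163.93], [-17.29, 119.83], [-79.2, 71.16], [3.27, 140.29], [-89.18, 269.18], [5.43, 117.66], [-154.24, 154.24]. Speed limits (degrees/s): [147.25, 147.25, 180, 180, 180, 180, 180].

## Interface

Orientations are given as [roll, pitch, yaw] about the fixed x, y, z axes, in that order (R = Rz(yaw) Ry(pitch) Rx(roll)).
In Python, from cell import sensors, vision, workorder, env gives the robot as it stands.
- The arm moves only by the tool drive_tool, never from a script. Its argument "moves" is a list of rows, each an object of numbers: "x", "y", "z": the shift along the tool's x, y, z in mm; "rx", "ry", "rz": the turn, a rotation vector about the tool's x, y, z in rad; "fingers": the closure, from -1 (fully open) to 1 (shut). In form: [{"x": .., "y": .., "z": .., "rx": .., "ry": .., "rz": .., "fingers": ..}, ...]. A call has 1 to 20 rows; each row is the pose to reach, as a shift and turn from the pose commanded when the call began, along the tool's axes at that moment; what a row does not reach only later rows make up. A row lasts 1/8 s, in which the tool goes at most 62.5 mm and 10.7 degrees, less where a joint would pass 70% of its speed; a pose out of reach is approached as far as the arm can. A call with a gripper value outside its range is refused whole. The fingers move at their own pace and stop on an object; "force" is the grip in N (left out, the last holds). Time passes only in rows, so rows that repeat a pose let the fingers close. It gives the time, the measured TCP pose, the force, the opening and the grip force at its end, in the units of the state.
- sensors.get_obs(): the state, without advancing time (a new reading comes with each control period).
- vision.read_camera(name): name is "scene" or "top"; returns a dict with "image" (480x640x3 uint8, red, green, blue), "fx", "fy", "cx", "cy" (pixels), "k1" (the pictures are not rectified: a ray, as slopes to the right and down, at radius r is drawn at 1 + k1 r^2 times it, then the intrinsics apply), "R" (3x3) and "t" (3): a world point X has camera coordinates R X + t. Camera axes: x right, y down, z forward; pixel columns grow to the right and rows downward; lengths in m; the calibration is good to about 2 mm. A picture is of the moment at which its call begins. There is no depth.
- workorder.sign_off(): hands the job in; it is judged then, once.
The state is a dict: "time_s": time; "qpos": joint angles; "joint_velocities": joint speeds; "effort": joint torques, N m; "tool_pos": TCP position; "tool_rot": TCP orientation; "force": force on the tool from outside, world axes, zero at the start; "wrist_torque": the same for the moment, N m; "grip_width": finger opening in m; "grasp_force": force on a finger pad.
Only numpy, scipy, OpenCV 4.12 (cv2) and the standard library are available. Lean on these libraries where they do the work, as an engineer would, in place of code of your own. Each camera call takes 0.05 s, during which the arm holds its last target. There are 200 camera calls.

## Task

The bakery is closing: put all the price plates lying on the counter away lengthwise in the wooden holder, held down in one pile by its weighted arm (its turned-up toe rides over a plate slid in from the open front), with the white, red-striped offer board on top so that it comes out first tomorrow. Tap the pile against the back wall and the side fence until all the edges are flush, and leave the other things on the counter where they are.

Things in the scene. Friction and masses are not known exactly. Their poses are not given: they have to be found in the camera images.
- holder: wooden price-plate holder, fixed to the counter. Base board 150 (x) x 100 (y) x 8 mm thick; origin at the centre of its underside, z up, open front facing its -x. Back wall 46 mm high over the base, inner face at x = +35 mm (two halves, |y| 18 to 45 mm, the arm passes between). Open on the front and the -y side. Hinge cheeks behind the wall reach 56 mm above the counter, the highest fixed part
- seat (a point): on top of the holder's base: centre of the underside of the lowest plate when it is pushed fully home against back wall and fence (x = -15 mm, y = 0, z = 8 mm in the holder's frame); a plate's long side lies along the holder's x. Each further plate lies 6 mm higher. Axes as the holder's
- fence (a point): middle of the foot of the holder's one side fence, on its inner face, on the +y side: face at y = +31 mm, 44 mm high over the base, only from x = 0 to x = +35 mm of the holder, so that fingers beside the front half of a plate stay clear of it. Axes as the holder's
- press_arm (a joint): weighted steel arm, 26 mm wide, along the holder's middle line, hinged behind the back wall on a pin along y at x = +60 mm, z = 48 mm. Falls by its own weight onto base or pile and presses with about 1 N; no spring; does not stay up. 0 = fully down, foot 1 mm over the base; grows as it lifts, about 0.07 rad a plate, limit 0.9. A brass weight 26 mm across stands 18 mm high on it
- press_foot (a point): underside of the arm's rounded foot bar (8 mm thick, 34 mm long in y), where it presses on the pile; 80 mm in front of the hinge and 39 mm below it when the arm is down, so near the middle of a seated plate
- press_toe (a point): underside of the front tip of the arm's turned-up toe, which runs 37 mm forward from the foot, rising at 15 then 35 degrees to 16 mm above it (steeper as the arm lifts). A plate slid in level from the front, its underside up to 5 mm over the pile, rides under the toe and lifts the arm by itself
- slate1: dark grey slate price plate with a thin white border, about 0.1 kg, 100 mm long (its x), 62 mm wide (its y), 6 mm thick, lying flat; origin at the centre of its underside, z up; looks the same turned by half a turn; may be absent
- slate2: dark grey slate price plate with a thin white border, about 0.1 kg, 100 mm long (its x), 62 mm wide (its y), 6 mm thick, lying flat; origin at the centre of its underside, z up; looks the same turned by half a turn; may be absent
- slate3: dark grey slate price plate with a thin white border, about 0.1 kg, 100 mm long (its x), 62 mm wide (its y), 6 mm thick, lying flat; origin at the centre of its underside, z up; looks the same turned by half a turn; may be absent
- slate4: dark grey slate price plate with a thin white border, about 0.1 kg, 100 mm long (its x), 62 mm wide (its y), 6 mm thick, lying flat; origin at the centre of its underside, z up; looks the same turned by half a turn; may be absent
- slate5: dark grey slate price plate with a thin white border, about 0.1 kg, 100 mm long (its x), 62 mm wide (its y), 6 mm thick, lying flat; origin at the centre of its underside, z up; looks the same turned by half a turn; may be absent
- offer_board: white-painted wooden price plate with two red stripes along it (the offer board), about 0.04 kg, 100 mm long (its x), 62 mm wide (its y), 6 mm thick, lying flat; origin at the centre of its underside, z up; looks the same turned by half a turn; always present
- bell: bystander: steel counter bell, 76 mm across, 50 mm high; origin at the centre of its underside
- roll1: bystander: golden bread roll, 86 mm across, 47 mm high; origin at the centre of its underside
- roll2: bystander: dark bread roll, 86 mm across, 47 mm high; origin at the centre of its underside
- sample_bowl: bystander: white bowl, 110 mm across, 45 mm high; origin at the centre of its underside
- jam_jar: bystander: jam jar with red cap, 66 mm across, 85 mm high; origin at the centre of its underside
- honey_jar: bystander: honey jar with brass cap, 66 mm across, 95 mm high; origin at the centre of its underside
- chalk_box: bystander: blue-banded carton of chalk, 50 x 80 x 22 mm; origin at the centre of its underside
There are look-alikes about, which are no part of the job. What is shaped like the offer_board but yellow is not meant. What is shaped like the slate3 but orange is not meant.

How it is judged:
By the outcome, as a careful person would: the job done as asked, in the order asked, and still so for the second after the job is handed in, with the robot touching nothing.
Of slate1, slate2, slate3, slate4, slate5 only 3 to 5 are there at a start; the rules pass over those that are not, and their reading is None.
At some moment in a run one of slate1, slate2, slate3, slate4, slate5, offer_board may be knocked a few centimetres aside while the robot is not near it.
Once in a run the grip may slacken for a moment while it holds something.
It also fails if it takes over 210 s, if anything falls off the work surface, if the arm or the gripper's body presses on something with over 40 N, if the wrist force passes 120 N, or if a joint passes its speed limit or range.

## Working session

There is one attempt and no reset: what is moved stays moved. The work goes in short steps, Python scripts to look and compute and a tool call to move; the robot and the scene stay as the last step left them, time stands still between calls to the robot, and variables do not carry over. Pictures are saved under pics/ and viewed, at most 14 in all, crops included, and the job is handed in when it is done.

Besides the shell and the picture viewer there is one more tool, called after "Call:" by a JSON object that holds its "fn" and its "kwargs". drive_tool: Moves the arm, as the interface text tells. Its arguments: {"type":"object","properties":{"moves":{"type":"array"},"force":{"type":"number"}},"required":["moves"]}

```bash
mkdir -p pics; ls; python3 - <<'E'
from cell import sensors, vision, workorder, env
import cv2
for n in("scene","top"):
    d=vision.read_camera(n); cv2.imwrite(f"pics/{n}0.png",d["image"][...,::-1])
    print(n,{k:(v if k!="image" else v.shape) for k,v in d.items()})
print(sensors.get_obs(), env.tip_extent)
E
```

```text
pics
scene {'image': (480, 640, 3), 'fx': 624.4650625938675, 'fy': 624.4650625938675, 'cx': 310.15795324417013, 'cy': 239.40583422115125, 'k1': -0.12660658034458872, 'R': array([[ 0.81680692,  0.57679263, -0.01169243],
       [ 0.47261504, -0.68062715, -0.55980506],
       [-0.33084962,  0.45172663, -0.82854184]]), 't': array([-0.43357469, -0.23273866,  1.87250731])}
top {'image': (480, 640, 3), 'fx': 590.9560627832357, 'fy': 590.9560627832357, 'cx': 321.5133750380008, 'cy': 251.0515241846422, 'k1': -0.1791652453117974, 'R': array([[ 6.73726780e-04, -9.99822646e-01, -1.88207915e-02],
       [-9.97147314e-01,  7.48851883e-04, -7.54763113e-02],
       [ 7.54770192e-02,  1.88179521e-02, -9.96969962e-01]]), 't': array([-0.01506702,  0.53488767,  1.49543482])}
{'time_s': 0.1, 'qpos': array([72.19878211, 18.43566863, -4.01408992, 83.16695425,  1.29536813,
       78.53980109, -3.25821868]), 'joint_velocities': array([ 0.04454581, -0.08710699,  0.03670302, -0.15180712,  0.01939568,
       -0.06991434,  0.0248638 ]), 'effort': array([-7.08092157e-04, -4.92573130e+01, -4.06026402e-01, -3.13403141e+01,
       -6.41111727e-02,  3.94409441e-02,  5.58981264e-05]), 'tool_pos': array([ 0.20720953, -0.61559494,  0.22956935]), 'tool_rot': array([-1.79902819e+02,  6.15212704e-03,  1.86112833e+01]), 'force': array([-0.33147185, -0.67024369,  0.08071607]), 'wrist_torque': array([ 0.06269368,  0.02580779, -0.00626523]), 'grasp_force': 0.0, 'grip_width': 0.08693455728758943} 0.008
```

View pics/scene0.png

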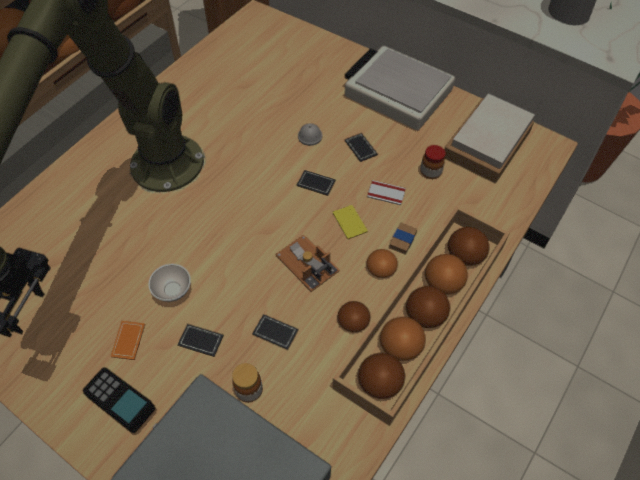

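View pics/top0.png

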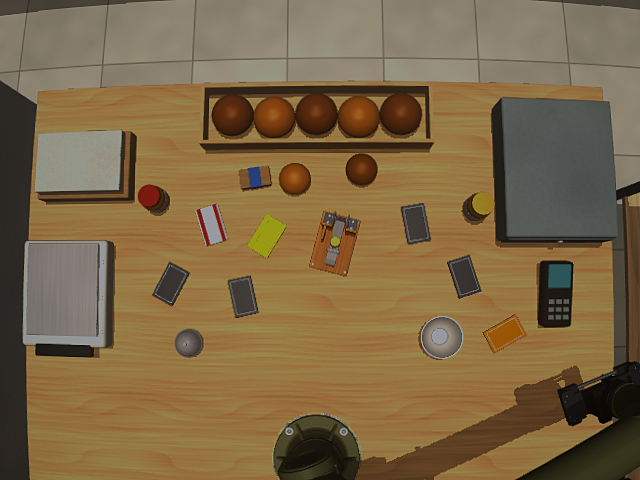

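The top view shows four slates at about (171,284), (243,296), (416,223) and (464,276), and the white, red-striped board at (211,224). The look-alikes are yellow at (267,236) and orange at (505,333). The holder is at (335,242), with its open front towards the robot.

```bash
cat > h.py <<'E'
import numpy as np, cv2
from cell import sensors, vision
def cam(n): return vision.read_camera(n)
def ray(d,uv,z):
    K=np.array([[d["fx"],0,d["cx"]],[0,d["fy"],d["cy"]],[0,0,1]])
    p=cv2.undistortPoints(np.float64(uv).reshape(-1,1,2),K,np.array([d["k1"],0,0,0]))[:,0]
    r=np.c_[p,np.ones(len(p))]@d["R"]; c=-d["R"].T@d["t"]
    return (c+r*((z-c[2])/r[:,2])[:,None])[:,:2]
def proj(d,X):
    K=np.array([[d["fx"],0,d["cx"]],[0,d["fy"],d["cy"]],[0,0,1]])
    return cv2.projectPoints(np.float64(X).reshape(-1,1,3),cv2.Rodrigues(d["R"])[0],d["t"],K,np.array([d["k1"],0,0,0]))[0][:,0]
def plates(d,kind,z=.006):
    """plate-sized blobs in the world: (x,y,yaw of long side,len,wid) mm/deg, pixel"""
    hsv=cv2.cvtColor(d["image"],cv2.COLOR_RGB2HSV); H,S,V=cv2.split(hsv)
    if kind=="slate": m=((S<90)&(V<135))|((S<60)&(V<200))
    if kind=="offer": m=((S<60)&(V>150))|((S>120)&((H<6)|(H>172))&(V>90))
    m=cv2.morphologyEx(m.astype(np.uint8),cv2.MORPH_CLOSE,np.ones((3,3)))
    m=cv2.morphologyEx(m,cv2.MORPH_OPEN,np.ones((3,3)))
    out=[]
    for c in cv2.findContours(m,cv2.RETR_EXTERNAL,cv2.CHAIN_APPROX_NONE)[0]:
        if cv2.contourArea(c)<250: continue
        w=ray(d,c[:,0],z)*1000
        (x,y),(a,b),t=cv2.minAreaRect(w.astype(np.float32))
        if a<b: a,b,t=b,a,t+90
        if 80<a<118 and 48<b<76: out.append((x,y,(t+90)%180-90,a,b,*c[:,0].mean(0)))
    return out
def show(d,name,u,v,r,s):
    cv2.imwrite(f"pics/{name}.png",cv2.resize(d["image"][v-r:v+r,u-r:u+r,::-1],None,fx=s,fy=s,interpolation=cv2.INTER_CUBIC))
def go(*targets):
    """print tool-frame shift (mm) and rz (rad) to TCP targets (x,y,z mm, yaw deg)"""
    o=sensors.get_obs(); p=o["tool_pos"]*1000; a=np.radians(o["tool_rot"][2])
    for x,y,z,yaw in targets:
        dx,dy,dz=np.array([x,y,z])-p; dw=(yaw-np.degrees(a)+90)%180-90
        print("x %.1f y %.1f z %.1f rz %.3f"%(np.cos(a)*dx+np.sin(a)*dy,np.sin(a)*dx-np.cos(a)*dy,-dz,-np.radians(dw)))
    print(np.round(p,1),np.round(o["tool_rot"],2),"q7",o["qpos"][6].round(1))
E
python3 - <<'E'
from h import *
for n in("top","scene"):
    d=cam(n)
    for k in("slate","offer"):
        for p in plates(d,k): print(n,k,np.round(p,1))
    if n=="top": show(d,"hold",335,242,40,10)
    else: show(d,"holds",308,262,42,9)
E
```

```text
top slate [ 132.2 -684.    -2.8  112.8   72.3  575.6  400.9]
top slate [418.7 189.9  12.4  98.4  60.2 242.5 296.1]
top slate [451.1 382.  -28.   98.3  60.9 170.4 283.5]
top slate [ 470.4 -385.1   17.    98.3   61.8  463.9  276.2]
top slate [600.8 -59.8  73.9  86.8  55.6 339.5 223.7]
top slate [ 608.6 -258.6    9.7   99.2   60.8  415.5  223.2]
top offer [605.9 275.1  18.   99.3  61.5 210.8 224.3]
top offer [756.6 564.9  -0.  105.2  63.  110.4 172.9]
scene slate [ 469.9 -386.5   15.9   99.9   64.   200.   339.7]
scene slate [ 607.6 -261.3    9.8  100.1   64.1  275.3  331.7]
scene slate [589.6 -57.7  75.2  91.4  70.8 318.1 271.1]
scene slate [604.7 273.2  17.8 102.3  67.4 387.6 192.9]
scene slate [417.2 187.7  12.9  99.9  65.2 315.7 182.2]
scene slate [449.9 379.8 -27.2 100.7  63.6 360.9 147. ]
scene slate [293.  335.8 -55.4  93.3  74.3 309.8 134.4]
scene offer [604.9 275.5  17.   87.7  49.9 386.5 191.3]
```

View pics/hold.png

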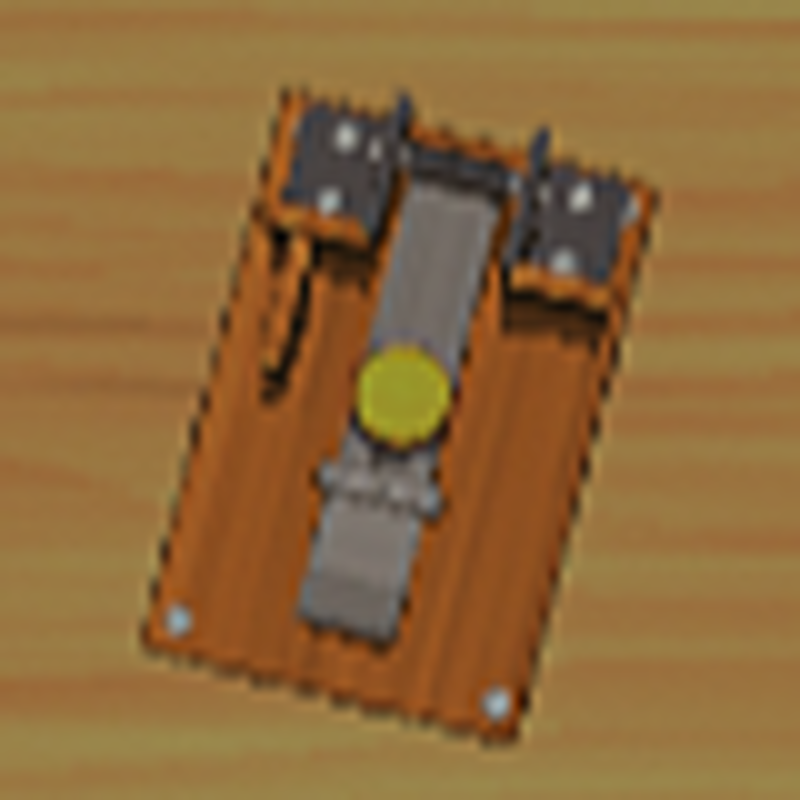

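View pics/holds.png

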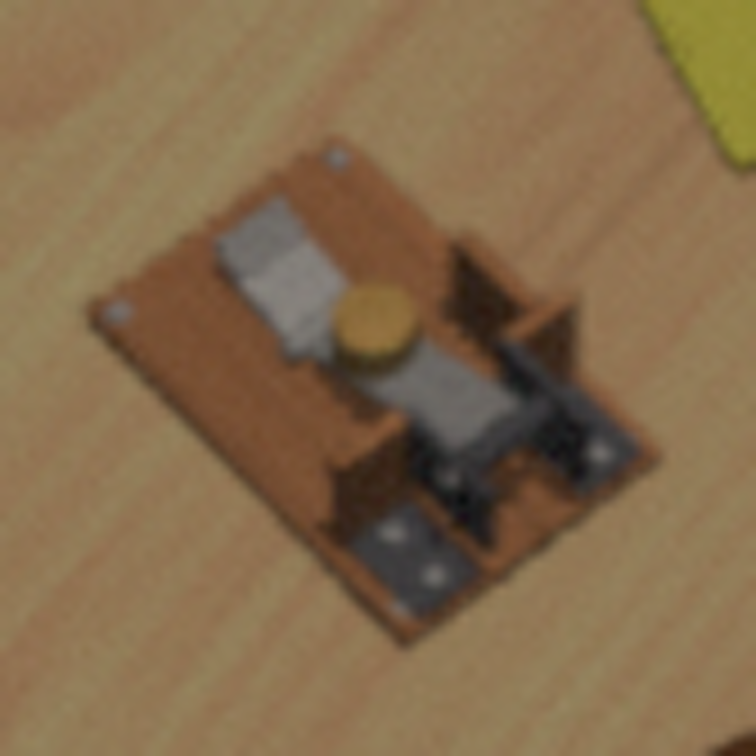

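The top crop shows the holder's base corners at full-image pixels (323.5,211), (309.5,266), (346,275.5) and (360,220.5). The fence is on the left (+y) and the brass weight is just behind the foot. The scene crop shows the same holder with its base corners at (275.5,253.5), (302.5,235), (339,270) and (311,291).

```bash
python3 - <<'E'
from h import *
model=np.array([[75,50],[-75,50],[-75,-50],[75,-50.]])
px={"top":(np.array([[285,92],[145,645],[515,740],[655,190.]])/10+[295,202]-.45),
"scene":(np.array([[660,455],[330,138],[90,305],[405,640.]])/9+[266,220]-.45)}
for n in px:
    d=cam(n); w=ray(d,px[n],.008)*1000
    A=w-w.mean(0); U,S,Vt=np.linalg.svd(model.T@A); R=(U@Vt)
    print(n,w.mean(0).round(1),np.degrees(np.arctan2(R[0,1],R[0,0])).round(2),(w-w.mean(0)-model@R).round(1).tolist())
    # weight etc
    if n=="top": show(d,"offer",211,224,30,12)
E
```

```text
top [556.4 -48.6] -14.4 [[-0.5, 0.0], [0.8, -1.2], [1.2, 0.3], [-1.5, 0.9]]
scene [555.1 -50.7] -14.87 [[-0.6, -1.5], [-0.5, -3.6], [1.5, 3.1], [-0.5, 1.9]]
```

View pics/offer.png

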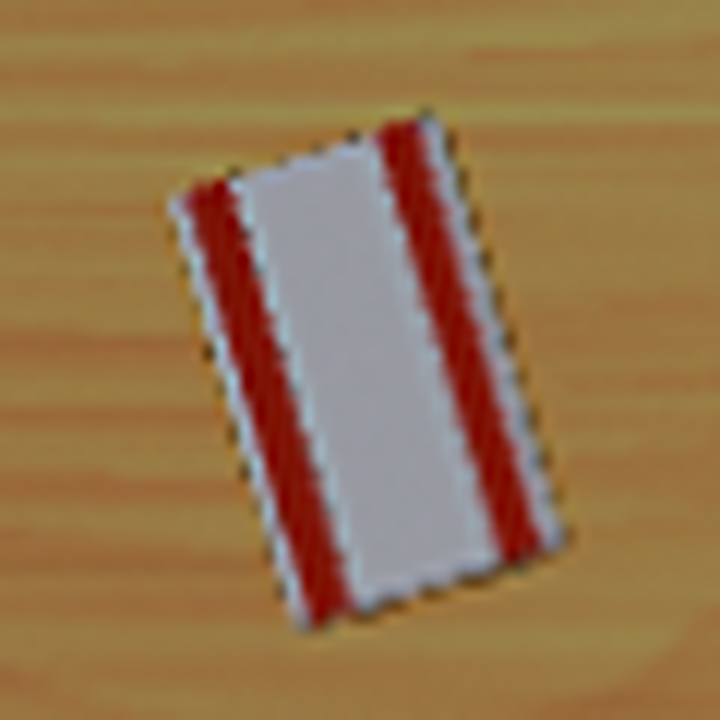

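The crop at (211,224) shows a white plate with two red stripes. The other plate-shaped candidates are (267,236), yellow, and (505,333), orange, so (211,224) is the offer board. I'll fetch the slates on the right first and put the offer board in last.

```bash
sed -i 's/(yaw-np.degrees(a)+90)%180-90/(yaw-np.degrees(a)+180)%360-180/' h.py
cat >> h.py <<'E'
def G(px,py,yaw,z=9,off=-20):   # grasp TCP pose for plate centre, tool x = yaw
    c,s=np.cos(np.radians(yaw)),np.sin(np.radians(yaw)); return (px+off*c,py+off*s,z,yaw)
HX,HY,HA=555.8,-49.6,-14.6
def Hh(x,y,z,flip=0):           # TCP pose for holder-frame point
    c,s=np.cos(np.radians(HA)),np.sin(np.radians(HA)); return (HX+c*x-s*y,HY+s*x+c*y,z,HA+flip)
E
python3 - <<'E'
from h import *
d=cam("top")
print("honey",ray(d,[[480.5,203.5]],.095)*1000,"jam",ray(d,[[150,195]],.085)*1000)
g=G(470.1,-385.8,16.6)
go(g[:2]+(80,16.6),g)
print(G(608.1,-260,9.8),Hh(-130,-3,0),Hh(-35,-3,0))
E
```

```text
honey [[ 646.98676281 -410.1201238 ]] jam [[672.5193265  417.80585049]]
x 302.4 y -135.0 z 150.3 rz 0.035
x 302.4 y -135.0 z 221.3 rz 0.035
[ 207.4 -615.9  230.3] [-179.98    0.     18.61] q7 -3.3
(np.float64(588.3918420303302), np.float64(-263.40418998332063), 9, 9.8) (np.float64(429.2415997626143), np.float64(-19.73411093984114), 0, -14.6) (np.float64(521.1739709584016), np.float64(-43.680699972936935), 0, -14.6)
```

Call:
{"fn": "drive_tool", "kwargs": {"moves": [{"x":302.4,"y":-135,"z":100,"rz":0.035,"fingers":-1},{"x":302.4,"y":-135,"z":100,"rz":0.035,"fingers":-1},{"x":302.4,"y":-135,"z":100,"rz":0.035,"fingers":-1},{"x":302.4,"y":-135,"z":100,"rz":0.035,"fingers":-1},{"x":302.4,"y":-135,"z":100,"rz":0.035,"fingers":-1},{"x":302.4,"y":-135,"z":100,"rz":0.035,"fingers":-1},{"x":302.4,"y":-135,"z":100,"rz":0.035,"fingers":-1},{"x":302.4,"y":-135,"z":150,"rz":0.035,"fingers":-1},{"x":302.4,"y":-135,"z":190,"rz":0.035,"fingers":-1},{"x":302.4,"y":-135,"z":200,"rz":0.035,"fingers":-1},{"x":302.4,"y":-135,"z":200,"rz":0.035,"fingers":-1},{"x":302.4,"y":-135,"z":200,"rz":0.035,"fingers":-1}]}}

```text
invalid input at $.moves[0]: expected keys x, y, z, rx, ry, rz, fingers
```

```bash
python3 - <<'E'
from h import *
d=cam("scene")
for p in plates(d,"slate"): print(np.round(p,1))
go(G(470.1,-385.8,16.6)); print(sensors.get_obs()["qpos"].round(1))
E
```

```text
[ 469.4 -386.2   17.6  100.1   64.   200.4  339.6]
[ 607.5 -260.6   10.    99.5   63.1  275.3  331.5]
[589.4 -56.9  75.7  89.4  71.1 318.3 270.7]
[605.  273.7  17.1 103.4  67.4 386.  192.5]
[417.8 187.8  12.9  98.7  65.2 316.1 182.3]
[450.7 380.4 -28.6 100.6  63.5 361.1 146.9]
[293.  335.8 -55.4  93.3  74.3 309.8 134.4]
x 302.4 y -135.0 z 221.4 rz 0.035
[ 207.4 -616.   230.4] [-179.99    0.     18.61] q7 -3.3
[72.2 18.4 -4.  83.1  1.3 78.5 -3.3]
```

All keys are required in each row.

Call:
{"fn": "drive_tool", "kwargs": {"moves": [{"x":302,"y":-135,"z":100,"rx":0,"ry":0,"rz":0.035,"fingers":-1},{"x":302,"y":-135,"z":100,"rx":0,"ry":0,"rz":0.035,"fingers":-1},{"x":302,"y":-135,"z":100,"rx":0,"ry":0,"rz":0.035,"fingers":-1},{"x":302,"y":-135,"z":100,"rx":0,"ry":0,"rz":0.035,"fingers":-1},{"x":302,"y":-135,"z":100,"rx":0,"ry":0,"rz":0.035,"fingers":-1},{"x":302,"y":-135,"z":100,"rx":0,"ry":0,"rz":0.035,"fingers":-1},{"x":302,"y":-135,"z":100,"rx":0,"ry":0,"rz":0.035,"fingers":-1},{"x":302,"y":-135,"z":150,"rx":0,"ry":0,"rz":0.035,"fingers":-1},{"x":302,"y":-135,"z":190,"rx":0,"ry":0,"rz":0.035,"fingers":-1},{"x":302,"y":-135,"z":200,"rx":0,"ry":0,"rz":0.035,"fingers":-1},{"x":302,"y":-135,"z":200,"rx":0,"ry":0,"rz":0.035,"fingers":-1}]}}

```text
time_s: 1.78
tool_pos: [0.4501, -0.3928, 0.031]
tool_rot: [180.0, 0.0, 16.5]
force: [-0.2, -0.1, 0.5]
grip_width: 0.0871
grasp_force: 0.0
```

```bash
python3 - <<'E'
from h import *
go(G(469.9,-385.8,16.8)); print(sensors.get_obs()["qpos"].round(1))
E
```

```text
x 1.0 y -1.0 z 22.0 rz -0.005
[ 450.1 -392.8   31. ] [1.7997e+02 1.0000e-02 1.6530e+01] q7 -39.7
[ 50.   22.7 -13.6 102.3   6.3  55.8 -39.7]
```

Call:
{"fn": "drive_tool", "kwargs": {"moves": [{"x":1,"y":-1,"z":15,"rx":0,"ry":0,"rz":-0.005,"fingers":-1},{"x":1,"y":-1,"z":21.5,"rx":0,"ry":0,"rz":-0.005,"fingers":-1},{"x":1,"y":-1,"z":22,"rx":0,"ry":0,"rz":-0.005,"fingers":-1},{"x":1,"y":-1,"z":22,"rx":0,"ry":0,"rz":-0.005,"fingers":1},{"x":1,"y":-1,"z":22,"rx":0,"ry":0,"rz":-0.005,"fingers":1},{"x":1,"y":-1,"z":22,"rx":0,"ry":0,"rz":-0.005,"fingers":1},{"x":1,"y":-1,"z":22,"rx":0,"ry":0,"rz":-0.005,"fingers":1},{"x":1,"y":-1,"z":22,"rx":0,"ry":0,"rz":-0.005,"fingers":1}], "force": 35}}

```text
time_s: 2.78
tool_pos: [0.4511, -0.3904, 0.0086]
tool_rot: [-180.0, 0.0, 16.9]
force: [-0.5, 0.5, 1.0]
grip_width: 0.0612
grasp_force: 35.0
```

Call:
{"fn": "drive_tool", "kwargs": {"moves": [{"x":0,"y":0,"z":-20,"rx":0,"ry":0,"rz":0,"fingers":1},{"x":0,"y":0,"z":-60,"rx":0,"ry":0,"rz":0,"fingers":1},{"x":0,"y":0,"z":-70,"rx":0,"ry":0,"rz":0,"fingers":1},{"x":0,"y":0,"z":-70,"rx":0,"ry":0,"rz":0,"fingers":1}]}}

```text
time_s: 3.28
tool_pos: [0.4517, -0.3909, 0.0797]
tool_rot: [179.9, -0.1, 16.9]
force: [0.7, 0.4, -1.9]
grip_width: 0.0609
grasp_force: 35.0
```

```bash
python3 - <<'E'
from h import *
go(Hh(-133,-3,70),Hh(-133,-3,19.5))
E
```

```text
x 83.8 y -363.3 z 9.7 rz 0.550
x 83.8 y -363.3 z 60.2 rz 0.550
[ 451.7 -390.9   79.7] [ 1.7988e+02 -5.0000e-02  1.6890e+01] q7 -38.9
```

Call:
{"fn": "drive_tool", "kwargs": {"moves": [{"x":14,"y":-60,"z":10,"rx":0,"ry":0,"rz":0.09,"fingers":1},{"x":28,"y":-120,"z":10,"rx":0,"ry":0,"rz":0.18,"fingers":1},{"x":42,"y":-180,"z":10,"rx":0,"ry":0,"rz":0.27,"fingers":1},{"x":56,"y":-240,"z":10,"rx":0,"ry":0,"rz":0.36,"fingers":1},{"x":70,"y":-300,"z":10,"rx":0,"ry":0,"rz":0.45,"fingers":1},{"x":80,"y":-345,"z":10,"rx":0,"ry":0,"rz":0.52,"fingers":1},{"x":84,"y":-363,"z":10,"rx":0,"ry":0,"rz":0.55,"fingers":1},{"x":84,"y":-363,"z":10,"rx":0,"ry":0,"rz":0.55,"fingers":1},{"x":84,"y":-363,"z":30,"rx":0,"ry":0,"rz":0.55,"fingers":1},{"x":84,"y":-363,"z":40,"rx":0,"ry":0,"rz":0.55,"fingers":1},{"x":84,"y":-363,"z":40,"rx":0,"ry":0,"rz":0.55,"fingers":1}]}}

```text
time_s: 4.65
tool_pos: [0.4251, -0.0195, 0.0375]
tool_rot: [180.0, 0.2, -14.7]
force: [0.1, 1.2, -1.6]
grip_width: 0.0614
grasp_force: 35.0
```

```bash
python3 - <<'E'
from h import *
go(Hh(-133,-3,19.5),Hh(-35,-3,19.5)); print(sensors.get_obs()["qpos"].round(1))
d=cam("top"); show(d,"t1",325,260,50,8)
for k in("slate","offer"):
  for p in plates(d,k): print(k,np.round(p,1))
d=cam("scene"); show(d,"s1",300,255,50,8)
E
```

```text
x 1.1 y -0.8 z 18.0 rz -0.001
x 99.1 y -1.0 z 18.0 rz -0.001
[425.1 -19.5  37.5] [ 1.7998e+02  1.6000e-01 -1.4680e+01] q7 -107.6
[  26.7    4.2  -28.2  124.6    2.5   51.9 -107.6]
slate [410.4 -98.8  -2.1  84.4  49.8 353.1 299.2]
slate [418.8 189.8  12.5  98.4  60.5 242.5 296.1]
slate [451.  382.  -27.8  98.3  61.1 170.4 283.5]
slate [600.7 -60.   73.9  87.2  55.6 339.5 223.7]
slate [ 608.6 -258.5    9.9   99.1   60.8  415.5  223.2]
offer [605.9 275.2  17.7  99.5  61.5 210.8 224.7]
offer [1097.4  380.9  -89.3   89.1   64.7  177.8   51.8]
```

View pics/s1.png

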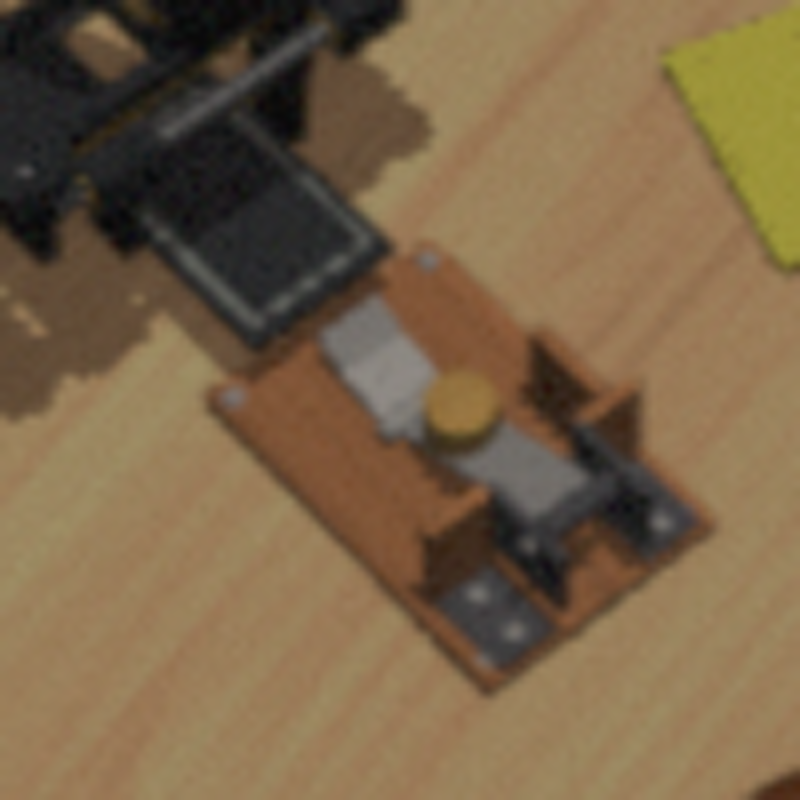

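The crop shows the gripped slate level at about (330,275), its leading edge ahead of the toe tip. It is ready to lower and slide in.

Call:
{"fn": "drive_tool", "kwargs": {"moves": [{"x":1,"y":-1,"z":12,"rx":0,"ry":0,"rz":0,"fingers":1},{"x":1,"y":-1,"z":18,"rx":0,"ry":0,"rz":0,"fingers":1},{"x":1,"y":-1,"z":18,"rx":0,"ry":0,"rz":0,"fingers":1},{"x":10,"y":-1,"z":18,"rx":0,"ry":0,"rz":0,"fingers":1},{"x":20,"y":-1,"z":18,"rx":0,"ry":0,"rz":0,"fingers":1},{"x":30,"y":-1,"z":18,"rx":0,"ry":0,"rz":0,"fingers":1},{"x":40,"y":-1,"z":18,"rx":0,"ry":0,"rz":0,"fingers":1},{"x":50,"y":-1,"z":18,"rx":0,"ry":0,"rz":0,"fingers":1},{"x":60,"y":-1,"z":18,"rx":0,"ry":0,"rz":0,"fingers":1},{"x":70,"y":-1,"z":18,"rx":0,"ry":0,"rz":0,"fingers":1},{"x":80,"y":-1,"z":18,"rx":0,"ry":0,"rz":0,"fingers":1},{"x":88,"y":-1,"z":18,"rx":0,"ry":0,"rz":0,"fingers":1},{"x":94,"y":-1,"z":18,"rx":0,"ry":0,"rz":0,"fingers":1},{"x":94,"y":-1,"z":18,"rx":0,"ry":0,"rz":0,"fingers":1}]}}

```text
time_s: 6.5
tool_pos: [0.5182, -0.0416, 0.0207]
tool_rot: [-180.0, -0.1, -14.6]
force: [-0.1, -0.5, -2.0]
grip_width: 0.0616
grasp_force: 35.0
```

```bash
python3 - <<'E'
from h import *
go(Hh(-35,-3,19.5)); o=sensors.get_obs(); print(o["force"],o["wrist_torque"])
d=cam("scene"); show(d,"s2",315,265,40,10)
E
```

```text
x 3.4 y 1.2 z 1.2 rz -0.000
[518.2 -41.6  20.7] [-1.7999e+02 -7.0000e-02 -1.4630e+01] q7 -110.3
[-0.12008171 -0.51116465 -1.97406202] [ 0.01254744 -0.05601317 -0.01386872]
```

View pics/s2.png

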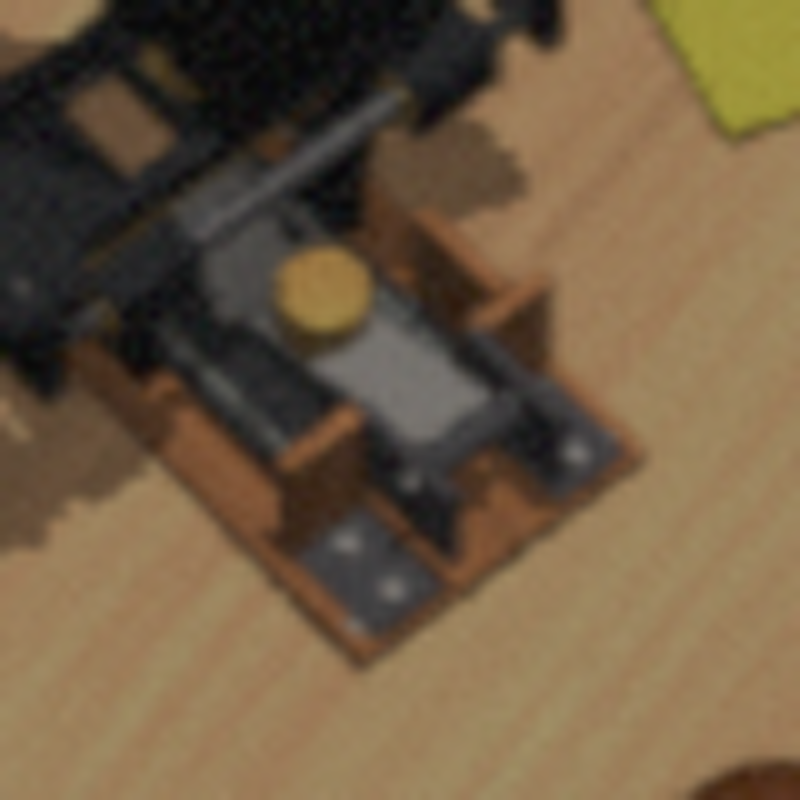

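The crop shows the slate under the arm and clear of the back wall by a few mm, between the fence and the open side. Next I push it home and towards the fence.

Call:
{"fn": "drive_tool", "kwargs": {"moves": [{"x":0,"y":0,"z":1.5,"rx":0,"ry":0,"rz":0,"fingers":1},{"x":2,"y":0,"z":1.5,"rx":0,"ry":0,"rz":0,"fingers":1},{"x":4,"y":0,"z":1.5,"rx":0,"ry":0,"rz":0,"fingers":1},{"x":5,"y":0,"z":1.5,"rx":0,"ry":0,"rz":0,"fingers":1},{"x":5,"y":0,"z":1.5,"rx":0,"ry":0,"rz":0,"fingers":1}]}}

```text
time_s: 7.18
tool_pos: [0.521, -0.0425, 0.0186]
tool_rot: [180.0, 0.1, -14.6]
force: [-3.9, 1.0, -1.3]
grip_width: 0.0611
grasp_force: 34.9
```

```bash
cat >> h.py <<'E'
def st():   # TCP in holder frame (mm), force in holder frame
    o=sensors.get_obs(); c,s=np.cos(np.radians(HA)),np.sin(np.radians(HA)); R=np.array([[c,s],[-s,c]])
    p=R@(o["tool_pos"][:2]*1000-[HX,HY]); f=R@o["force"][:2]
    print("t %.1f"%o["time_s"],"pH",p.round(1),"z",(o["tool_pos"][2]*1000).round(1),"yaw",(o["tool_rot"][2]).round(2),"FH",f.round(1),"Fz",o["force"][2].round(1),"grip",(o["grip_width"]*1000).round(1),o["grasp_force"].round(0))
E
python3 -c "
from h import *
st()"
```

```text
Traceback (most recent call last):
  File "h.py", line 44, in st
    print("t %.1f"%o["time_s"],"pH",p.round(1),"z",(o["tool_pos"][2]*1000).round(1),"yaw",(o["tool_rot"][2]).round(2),"FH",f.round(1),"Fz",o["force"][2].round(1),"grip",(o["grip_width"]*1000).round(1),o["grasp_force"].round(0))
                                                                                                                                                                         ^^^^^^^^^^^^^^^^^^^^^^^^^^^^
AttributeError: 'float' object has no attribute 'round'
```

Call:
{"fn": "drive_tool", "kwargs": {"moves": [{"x":1,"y":-1,"z":0,"rx":0,"ry":0,"rz":0,"fingers":1},{"x":2,"y":-2,"z":0,"rx":0,"ry":0,"rz":0,"fingers":1},{"x":2,"y":-3,"z":0,"rx":0,"ry":0,"rz":0,"fingers":1},{"x":2,"y":-4,"z":0,"rx":0,"ry":0,"rz":0,"fingers":1},{"x":2,"y":-4,"z":0,"rx":0,"ry":0,"rz":0,"fingers":1}]}}

```text
time_s: 7.8
tool_pos: [0.5216, -0.0413, 0.0178]
tool_rot: [179.8, 0.4, -14.8]
force: [-7.7, -2.6, -0.2]
grip_width: 0.0614
grasp_force: 34.9
```

```bash
sed -i 's/(o\["grip_width"\]\*1000).round(1),o\["grasp_force"\].round(0)/round(o["grip_width"]*1000,1),round(o["grasp_force"],1)/' h.py
python3 -c "
from h import *
st()"
```

```text
t 7.8 pH [-35.2  -0.6] z 17.8 yaw -14.77 FH [-6.8 -4.4] Fz -0.2 grip 61.4 34.9
```

Call:
{"fn": "drive_tool", "kwargs": {"moves": [{"x":-1,"y":1,"z":0.5,"rx":0,"ry":0,"rz":0,"fingers":-1},{"x":-1,"y":1,"z":0.5,"rx":0,"ry":0,"rz":0,"fingers":-1},{"x":-1,"y":1,"z":0.5,"rx":0,"ry":0,"rz":0,"fingers":-1},{"x":-1,"y":1,"z":-10,"rx":0,"ry":0,"rz":0,"fingers":-1},{"x":-1,"y":1,"z":-40,"rx":0,"ry":0,"rz":0,"fingers":-1},{"x":-1,"y":1,"z":-80,"rx":0,"ry":0,"rz":0,"fingers":-1},{"x":-1,"y":1,"z":-100,"rx":0,"ry":0,"rz":0,"fingers":-1},{"x":-1,"y":1,"z":-100,"rx":0,"ry":0,"rz":0,"fingers":-1}]}}

```text
time_s: 8.8
tool_pos: [0.5257, -0.0401, 0.1215]
tool_rot: [-180.0, -0.3, -14.6]
force: [-0.7, 0.3, -0.2]
grip_width: 0.0872
grasp_force: 0.0
```

```bash
python3 - <<'E'
from h import *
st()
for n in("top","scene"):
  d=cam(n)
  for k in("slate","offer"):
    for p in plates(d,k): print(n,k,np.round(p,1))
g=G(608.1,-260,9.8); go(g[:2]+(100,g[3]),g)
E
```

```text
t 8.8 pH [-31.5   1.6] z 121.5 yaw -14.61 FH [-0.7  0.1] Fz -0.2 grip 87.2 0.0
top slate [418.9 189.7  12.6  98.5  60.5 242.5 296.1]
top slate [451.1 382.  -28.   98.3  61.  170.4 283.5]
top slate [ 608.6 -258.5    9.9   99.1   60.8  415.5  223.2]
top offer [605.9 275.2  17.7  99.5  61.5 210.8 224.7]
scene slate [ 607.5 -260.5    9.6   99.8   62.9  275.3  331.5]
scene slate [607.3 266.9  17.1 100.   53.1 386.6 194. ]
scene slate [450.6 380.1 -27.7 101.1  63.1 361.  146.6]
scene offer [1097.1 -148.4  -52.1   97.2   75.5  473.9  402. ]
scene offer [603.4 277.6  17.9  97.   55.6 386.5 191.3]
x 119.0 y 199.8 z 18.8 rz -0.426
x 119.0 y 199.8 z 109.8 rz -0.426
[523.7 -40.1 118.8] [179.98   0.   -14.61] q7 -107.2
```

Call:
{"fn": "drive_tool", "kwargs": {"moves": [{"x":30,"y":50,"z":0,"rx":0,"ry":0,"rz":-0.11,"fingers":-1},{"x":60,"y":100,"z":0,"rx":0,"ry":0,"rz":-0.22,"fingers":-1},{"x":90,"y":150,"z":10,"rx":0,"ry":0,"rz":-0.33,"fingers":-1},{"x":119,"y":199,"z":30,"rx":0,"ry":0,"rz":-0.426,"fingers":-1},{"x":119,"y":199,"z":75,"rx":0,"ry":0,"rz":-0.426,"fingers":-1},{"x":119,"y":199,"z":85,"rx":0,"ry":0,"rz":-0.426,"fingers":-1},{"x":119,"y":199,"z":85,"rx":0,"ry":0,"rz":-0.426,"fingers":-1}]}}

```text
time_s: 9.78
tool_pos: [0.5882, -0.2609, 0.033]
tool_rot: [-179.9, 0.1, 9.9]
force: [0.7, 0.1, 0.7]
grip_width: 0.0872
grasp_force: 0.0
```

```bash
python3 - <<'E'
from h import *
go(G(608.0,-259.7,9.8)); st()
E
```

```text
x -0.3 y 2.2 z 24.0 rz 0.002
[ 588.2 -260.9   33. ] [-1.7988e+02  1.1000e-01  9.8900e+00] q7 -66.7
t 9.8 pH [  84.7 -196.3] z 33.0 yaw 9.89 FH [0.6 0.3] Fz 0.7 grip 87.2 0.0
```

Call:
{"fn": "drive_tool", "kwargs": {"moves": [{"x":0,"y":2,"z":15,"rx":0,"ry":0,"rz":0,"fingers":-1},{"x":0,"y":2,"z":23.5,"rx":0,"ry":0,"rz":0,"fingers":-1},{"x":0,"y":2,"z":24,"rx":0,"ry":0,"rz":0,"fingers":-1},{"x":0,"y":2,"z":24,"rx":0,"ry":0,"rz":0,"fingers":1},{"x":0,"y":2,"z":24,"rx":0,"ry":0,"rz":0,"fingers":1},{"x":0,"y":2,"z":24,"rx":0,"ry":0,"rz":0,"fingers":1},{"x":0,"y":2,"z":24,"rx":0,"ry":0,"rz":0,"fingers":1},{"x":0,"y":2,"z":24,"rx":0,"ry":0,"rz":0,"fingers":1},{"x":0,"y":2,"z":4,"rx":0,"ry":0,"rz":0,"fingers":1},{"x":0,"y":2,"z":-36,"rx":0,"ry":0,"rz":0,"fingers":1},{"x":0,"y":2,"z":-76,"rx":0,"ry":0,"rz":0,"fingers":1},{"x":0,"y":2,"z":-76,"rx":0,"ry":0,"rz":0,"fingers":1}]}}

```text
time_s: 11.28
tool_pos: [0.5921, -0.266, 0.1155]
tool_rot: [179.7, -0.4, 9.8]
force: [0.8, -0.7, -1.2]
grip_width: 0.061
grasp_force: 35.0
```

```bash
python3 - <<'E'
from h import *
st(); go(Hh(-133,-3,100),Hh(-133,-3,26))
E
```

```text
t 11.3 pH [  89.7 -200.3] z 115.5 yaw 9.77 FH [ 1.  -0.4] Fz -1.2 grip 61.0 35.0
x -121.4 y -271.6 z 15.5 rz 0.425
x -121.4 y -271.6 z 89.5 rz 0.425
[ 592.1 -266.   115.5] [179.68  -0.42   9.77] q7 -65.2
```

Call:
{"fn": "drive_tool", "kwargs": {"moves": [{"x":-23,"y":-52,"z":10,"rx":0,"ry":0,"rz":0.08,"fingers":1},{"x":-46,"y":-104,"z":10,"rx":0,"ry":0,"rz":0.16,"fingers":1},{"x":-70,"y":-156,"z":10,"rx":0,"ry":0,"rz":0.24,"fingers":1},{"x":-93,"y":-208,"z":10,"rx":0,"ry":0,"rz":0.32,"fingers":1},{"x":-112,"y":-250,"z":15,"rx":0,"ry":0,"rz":0.39,"fingers":1},{"x":-121,"y":-271,"z":40,"rx":0,"ry":0,"rz":0.425,"fingers":1},{"x":-121,"y":-271,"z":70,"rx":0,"ry":0,"rz":0.425,"fingers":1},{"x":-121,"y":-271,"z":70,"rx":0,"ry":0,"rz":0.425,"fingers":1},{"x":-121,"y":-271,"z":70,"rx":0,"ry":0,"rz":0.425,"fingers":1}]}}

```text
time_s: 12.4
tool_pos: [0.4244, -0.0185, 0.0407]
tool_rot: [-180.0, -0.0, -14.6]
force: [0.1, -0.0, -0.9]
grip_width: 0.0612
grasp_force: 35.0
```

```bash
python3 - <<'E'
from h import *
st(); go(Hh(-134,-3,25.5),Hh(-40,-3,25.5))
d=cam("scene"); show(d,"s3",300,255,50,8)
E
```

```text
t 12.4 pH [-135.   -3.] z 40.7 yaw -14.59 FH [0.1 0. ] Fz -0.9 grip 61.2 35.0
x 1.0 y 0.0 z 15.2 rz 0.000
x 95.0 y 0.0 z 15.2 rz 0.000
[424.4 -18.5  40.7] [-1.7999e+02 -4.0000e-02 -1.4590e+01] q7 -107.5
```

View pics/s3.png

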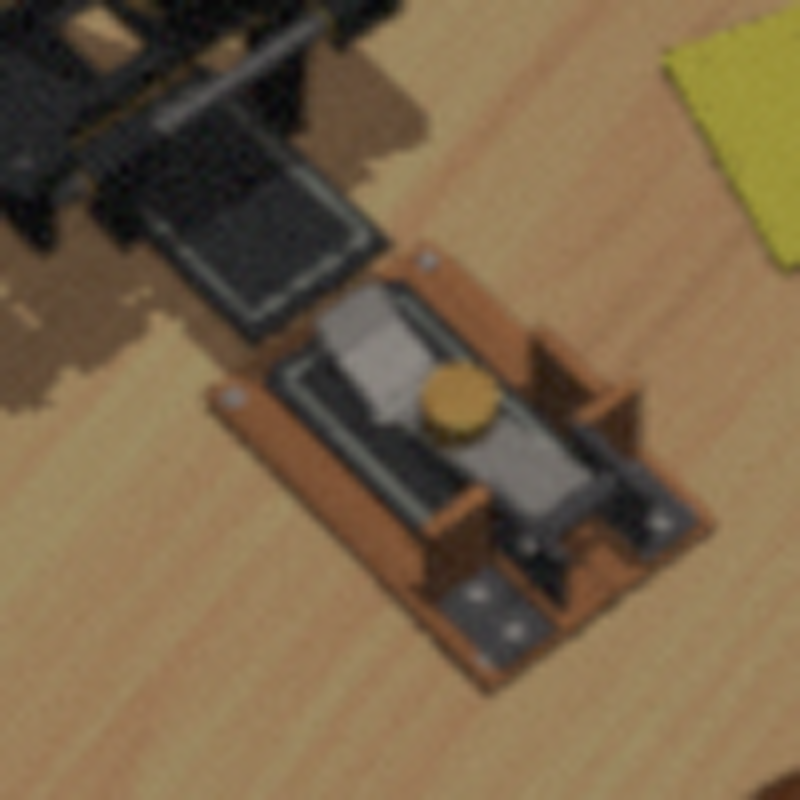

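The crop shows slate 1 seated under the arm, its front edge at about (336,267). Slate 2 is level in front of the toe.

Call:
{"fn": "drive_tool", "kwargs": {"moves": [{"x":1,"y":0,"z":10,"rx":0,"ry":0,"rz":0,"fingers":1},{"x":1,"y":0,"z":15,"rx":0,"ry":0,"rz":0,"fingers":1},{"x":1,"y":0,"z":15,"rx":0,"ry":0,"rz":0,"fingers":1},{"x":10,"y":0,"z":15,"rx":0,"ry":0,"rz":0,"fingers":1},{"x":20,"y":0,"z":15,"rx":0,"ry":0,"rz":0,"fingers":1},{"x":30,"y":0,"z":15,"rx":0,"ry":0,"rz":0,"fingers":1},{"x":40,"y":0,"z":15,"rx":0,"ry":0,"rz":0,"fingers":1},{"x":50,"y":0,"z":15,"rx":0,"ry":0,"rz":0,"fingers":1},{"x":60,"y":0,"z":15,"rx":0,"ry":0,"rz":0,"fingers":1},{"x":70,"y":0,"z":15,"rx":0,"ry":0,"rz":0,"fingers":1},{"x":80,"y":0,"z":15,"rx":0,"ry":0,"rz":0,"fingers":1},{"x":88,"y":0,"z":15,"rx":0,"ry":0,"rz":0,"fingers":1},{"x":94,"y":0,"z":15.5,"rx":0,"ry":0,"rz":0,"fingers":1},{"x":94,"y":0,"z":16,"rx":0,"ry":0,"rz":0,"fingers":1},{"x":97,"y":0,"z":16,"rx":0,"ry":0,"rz":0,"fingers":1},{"x":99,"y":0,"z":16,"rx":0,"ry":0,"rz":0,"fingers":1},{"x":101,"y":0,"z":16,"rx":0,"ry":0,"rz":0,"fingers":1},{"x":102,"y":-1,"z":16,"rx":0,"ry":0,"rz":0,"fingers":1},{"x":102,"y":-3,"z":16,"rx":0,"ry":0,"rz":0,"fingers":1},{"x":102,"y":-3,"z":16,"rx":0,"ry":0,"rz":0,"fingers":1}]}}

```text
time_s: 14.95
tool_pos: [0.5207, -0.043, 0.0243]
tool_rot: [179.7, 0.3, -14.6]
force: [-9.7, -2.7, 11.4]
grip_width: 0.0609
grasp_force: 35.0
```

```bash
python3 - <<'E'
from h import *
st()
E
```

```text
t 14.9 pH [-35.6  -2.4] z 24.3 yaw -14.62 FH [-8.7 -5. ] Fz 11.4 grip 60.9 35.0
```

Call:
{"fn": "drive_tool", "kwargs": {"moves": [{"x":0,"y":0,"z":-1.5,"rx":0,"ry":0,"rz":0,"fingers":1},{"x":0,"y":-1,"z":-1.5,"rx":0,"ry":0,"rz":0,"fingers":1},{"x":0,"y":-2,"z":-1.5,"rx":0,"ry":0,"rz":0,"fingers":1},{"x":0,"y":-2,"z":-1.5,"rx":0,"ry":0,"rz":0,"fingers":1}]}}

```text
time_s: 15.45
tool_pos: [0.5214, -0.0411, 0.0245]
tool_rot: [179.8, 0.2, -14.7]
force: [-5.8, -2.6, 0.3]
grip_width: 0.0605
grasp_force: 34.9
```

```bash
python3 - <<'E'
from h import *
st()
E
```

```text
t 15.4 pH [-35.5  -0.5] z 24.5 yaw -14.7 FH [-4.9 -4. ] Fz 0.3 grip 60.5 34.9
```

Call:
{"fn": "drive_tool", "kwargs": {"moves": [{"x":0,"y":1,"z":0,"rx":0,"ry":0,"rz":0,"fingers":-1},{"x":0,"y":1,"z":0,"rx":0,"ry":0,"rz":0,"fingers":-1},{"x":0,"y":1,"z":0,"rx":0,"ry":0,"rz":0,"fingers":-1},{"x":0,"y":1,"z":-10,"rx":0,"ry":0,"rz":0,"fingers":-1},{"x":0,"y":1,"z":-50,"rx":0,"ry":0,"rz":0,"fingers":-1},{"x":0,"y":1,"z":-90,"rx":0,"ry":0,"rz":0,"fingers":-1},{"x":0,"y":1,"z":-90,"rx":0,"ry":0,"rz":0,"fingers":-1}]}}

```text
time_s: 16.32
tool_pos: [0.5267, -0.0399, 0.1198]
tool_rot: [-180.0, -0.5, -14.5]
force: [0.5, 0.5, -0.3]
grip_width: 0.0869
grasp_force: 0.0
```

```bash
python3 - <<'E'
from h import *
st()
for n in("top","scene"):
  d=cam(n)
  for k in("slate","offer"):
    for p in plates(d,k): print(n,k,np.round(p,1))
g=G(418.1,188.8,192.6,off=20); print(g); go(g[:2]+(100,g[3]),g)
E
```

```text
t 16.3 pH [-30.6   2. ] z 119.8 yaw -14.55 FH [0.4 0.6] Fz -0.3 grip 86.9 0.0
top slate [420.1 157.2  12.6  98.2  60.1 255.1 295.9]
top slate [451.1 382.  -28.   98.3  61.  170.4 283.5]
top offer [605.9 275.2  17.7  99.5  61.5 210.8 224.7]
scene slate [607.3 266.9  17.1 100.   53.1 386.6 193.4]
scene slate [450.1 380.3 -29.1 100.3  62.7 360.8 146.7]
scene offer [1102.8 -145.7  -46.6   89.    50.1  476.2  402.9]
scene offer [604.5 275.9  17.5  96.4  51.4 386.5 191.5]
(np.float64(398.58166476122506), np.float64(184.43713517206916), 9, 192.6)
x -177.7 y -185.7 z 16.3 rz 2.668
x -177.7 y -185.7 z 107.3 rz 2.668
[523.9 -40.  116.3] [ 1.7999e+02 -9.0000e-02 -1.4560e+01] q7 -107.6
```

One slate was knocked to (420,157). I re-measured it and will grasp it there.

```bash
python3 - <<'E'
from h import *
g=G(419.6,156.2,12.7,off=-17); print(g); go(g[:2]+(35,g[3]),g)
E
```

```text
(np.float64(403.0159127529205), np.float64(152.46261452600174), 9, 12.7)
x -165.4 y -155.9 z 81.3 rz -0.476
x -165.4 y -155.9 z 107.3 rz -0.476
[523.9 -40.  116.3] [ 1.7999e+02 -9.0000e-02 -1.4560e+01] q7 -107.6
```

Call:
{"fn": "drive_tool", "kwargs": {"moves": [{"x":-40,"y":-38,"z":0,"rx":0,"ry":0,"rz":-0.12,"fingers":-1},{"x":-80,"y":-76,"z":0,"rx":0,"ry":0,"rz":-0.24,"fingers":-1},{"x":-120,"y":-114,"z":20,"rx":0,"ry":0,"rz":-0.36,"fingers":-1},{"x":-150,"y":-142,"z":40,"rx":0,"ry":0,"rz":-0.44,"fingers":-1},{"x":-165,"y":-156,"z":75,"rx":0,"ry":0,"rz":-0.476,"fingers":-1},{"x":-165,"y":-156,"z":80,"rx":0,"ry":0,"rz":-0.476,"fingers":-1},{"x":-165,"y":-156,"z":80,"rx":0,"ry":0,"rz":-0.476,"fingers":-1},{"x":-165,"y":-156,"z":80,"rx":0,"ry":0,"rz":-0.476,"fingers":-1}]}}

```text
time_s: 17.42
tool_pos: [0.4046, 0.1517, 0.0364]
tool_rot: [180.0, -0.1, 12.6]
force: [-0.5, 0.3, 0.6]
grip_width: 0.0869
grasp_force: 0.0
```

```bash
python3 - <<'E'
from h import *
st(); go(G(419.6,156.2,12.7,off=-17)); print(sensors.get_obs()["qpos"].round(1))
E
```

```text
t 17.4 pH [-197.1  156.7] z 36.4 yaw 12.56 FH [-0.5  0.2] Fz 0.6 grip 86.9 0.0
x -1.3 y -1.1 z 27.4 rz -0.002
[404.6 151.7  36.4] [ 1.7999e+02 -9.0000e-02  1.2560e+01] q7 -105.7
[  16.9    6.2  -42.   123.6    5.3   51.8 -105.7]
```

Call:
{"fn": "drive_tool", "kwargs": {"moves": [{"x":-1,"y":-1,"z":15,"rx":0,"ry":0,"rz":0,"fingers":-1},{"x":-1,"y":-1,"z":27,"rx":0,"ry":0,"rz":0,"fingers":-1},{"x":-1,"y":-1,"z":27.5,"rx":0,"ry":0,"rz":0,"fingers":-1},{"x":-1,"y":-1,"z":27.5,"rx":0,"ry":0,"rz":0,"fingers":1},{"x":-1,"y":-1,"z":27.5,"rx":0,"ry":0,"rz":0,"fingers":1},{"x":-1,"y":-1,"z":27.5,"rx":0,"ry":0,"rz":0,"fingers":1},{"x":-1,"y":-1,"z":27.5,"rx":0,"ry":0,"rz":0,"fingers":1},{"x":-1,"y":-1,"z":27.5,"rx":0,"ry":0,"rz":0,"fingers":1},{"x":-1,"y":-1,"z":10,"rx":0,"ry":0,"rz":0,"fingers":1},{"x":-1,"y":-1,"z":-15,"rx":0,"ry":0,"rz":0,"fingers":1},{"x":-1,"y":-1,"z":-15,"rx":0,"ry":0,"rz":0,"fingers":1},{"x":-1,"y":-1,"z":-15,"rx":0,"ry":0,"rz":0,"fingers":1}]}}

```text
time_s: 18.92
tool_pos: [0.4011, 0.1528, 0.0494]
tool_rot: [180.0, 0.1, 12.7]
force: [-0.4, -0.2, -2.3]
grip_width: 0.0609
grasp_force: 35.0
```

```bash
python3 - <<'E'
from h import *
st(); go(Hh(-131,-3,50),Hh(-131,-3,32))
E
```

```text
t 18.9 pH [-200.7  156.9] z 49.4 yaw 12.69 FH [-0.3 -0.3] Fz -2.3 grip 60.9 35.0
x -11.4 y 174.0 z -0.6 rz 0.476
x -11.4 y 174.0 z 17.4 rz 0.476
[401.1 152.8  49.4] [1.7999e+02 1.0000e-01 1.2690e+01] q7 -104.5
```

Call:
{"fn": "drive_tool", "kwargs": {"moves": [{"x":2,"y":50,"z":-10,"rx":0,"ry":0,"rz":0.13,"fingers":1},{"x":0,"y":95,"z":-10,"rx":0,"ry":0,"rz":0.26,"fingers":1},{"x":-6,"y":140,"z":-10,"rx":0,"ry":0,"rz":0.4,"fingers":1},{"x":-12,"y":174,"z":-10,"rx":0,"ry":0,"rz":0.476,"fingers":1},{"x":-12,"y":174,"z":-10,"rx":0,"ry":0,"rz":0.476,"fingers":1},{"x":-12,"y":174,"z":5,"rx":0,"ry":0,"rz":0.476,"fingers":1},{"x":-12,"y":174,"z":5,"rx":0,"ry":0,"rz":0.476,"fingers":1},{"x":-12,"y":174,"z":5,"rx":0,"ry":0,"rz":0.476,"fingers":1}]}}

```text
time_s: 19.92
tool_pos: [0.4281, -0.0181, 0.045]
tool_rot: [-180.0, 0.1, -14.4]
force: [-1.0, 0.2, -1.3]
grip_width: 0.0614
grasp_force: 35.0
```

```bash
python3 - <<'E'
from h import *
st(); go(Hh(-131,-3,32),Hh(-32,-3,32))
d=cam("scene"); show(d,"s4",300,255,50,8)
E
```

```text
t 19.9 pH [-131.5   -1.7] z 45.0 yaw -14.44 FH [-1. -0.] Fz -1.3 grip 61.4 35.0
x 0.5 y 1.3 z 13.0 rz 0.003
x 99.5 y 1.6 z 13.0 rz 0.003
[428.1 -18.1  45. ] [-1.7999e+02  6.0000e-02 -1.4440e+01] q7 -107.5
```

View pics/s4.png

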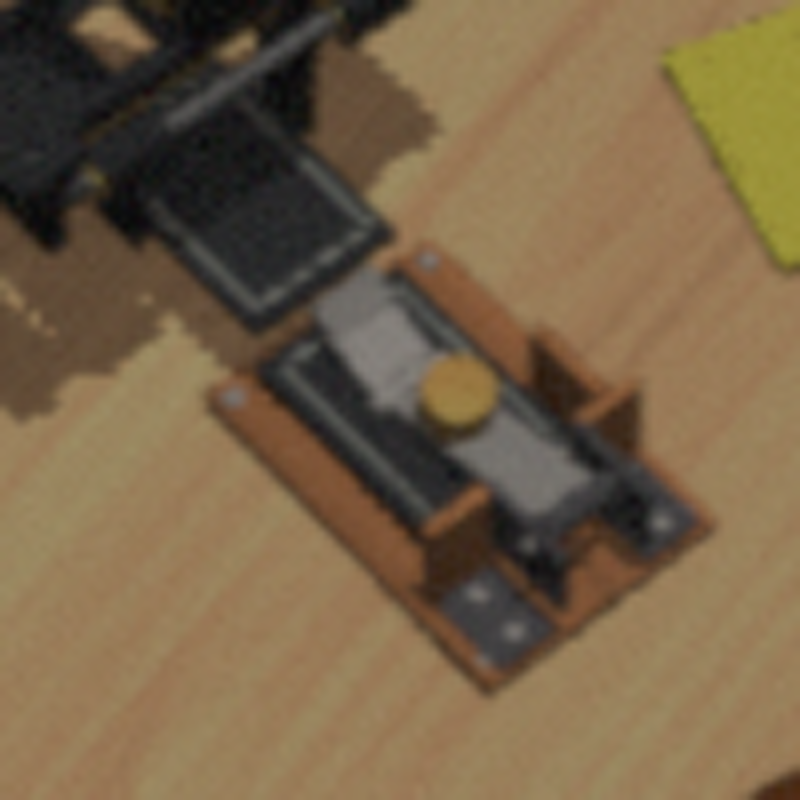

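The crop shows two slates piled under the arm and the third held level, its leading edge just ahead of the toe at about (337,272).

Call:
{"fn": "drive_tool", "kwargs": {"moves": [{"x":0,"y":1.5,"z":8,"rx":0,"ry":0,"rz":0.003,"fingers":1},{"x":0,"y":1.5,"z":13,"rx":0,"ry":0,"rz":0.003,"fingers":1},{"x":0,"y":1.5,"z":13,"rx":0,"ry":0,"rz":0.003,"fingers":1},{"x":10,"y":1.5,"z":13,"rx":0,"ry":0,"rz":0.003,"fingers":1},{"x":20,"y":1.5,"z":13,"rx":0,"ry":0,"rz":0.003,"fingers":1},{"x":30,"y":1.5,"z":13,"rx":0,"ry":0,"rz":0.003,"fingers":1},{"x":40,"y":1.5,"z":13,"rx":0,"ry":0,"rz":0.003,"fingers":1},{"x":50,"y":1.5,"z":13,"rx":0,"ry":0,"rz":0.003,"fingers":1},{"x":60,"y":1.5,"z":13,"rx":0,"ry":0,"rz":0.003,"fingers":1},{"x":70,"y":1.5,"z":13,"rx":0,"ry":0,"rz":0.003,"fingers":1},{"x":80,"y":1.5,"z":13,"rx":0,"ry":0,"rz":0.003,"fingers":1},{"x":88,"y":1.5,"z":13,"rx":0,"ry":0,"rz":0.003,"fingers":1},{"x":94,"y":1.5,"z":13.5,"rx":0,"ry":0,"rz":0.003,"fingers":1},{"x":96,"y":1.5,"z":13.5,"rx":0,"ry":0,"rz":0.003,"fingers":1},{"x":98,"y":1.5,"z":13.5,"rx":0,"ry":0,"rz":0.003,"fingers":1},{"x":100,"y":1.5,"z":13.5,"rx":0,"ry":0,"rz":0.003,"fingers":1},{"x":101,"y":0,"z":13.5,"rx":0,"ry":0,"rz":0.003,"fingers":1},{"x":101,"y":-2,"z":13.5,"rx":0,"ry":0,"rz":0.003,"fingers":1},{"x":101,"y":-3,"z":13.5,"rx":0,"ry":0,"rz":0.003,"fingers":1},{"x":101,"y":-3,"z":13.5,"rx":0,"ry":0,"rz":0.003,"fingers":1}]}}

```text
time_s: 22.48
tool_pos: [0.5237, -0.0431, 0.0309]
tool_rot: [179.8, 0.3, -14.8]
force: [-7.0, -1.3, -0.8]
grip_width: 0.0614
grasp_force: 35.0
```

```bash
python3 - <<'E'
from h import *
st()
E
```

```text
t 22.5 pH [-32.7  -1.8] z 30.9 yaw -14.83 FH [-6.4 -3.1] Fz -0.8 grip 61.4 35.0
```

Call:
{"fn": "drive_tool", "kwargs": {"moves": [{"x":0,"y":-1,"z":0,"rx":0,"ry":0,"rz":0,"fingers":1},{"x":0,"y":-1,"z":0,"rx":0,"ry":0,"rz":0,"fingers":1},{"x":0,"y":0,"z":0,"rx":0,"ry":0,"rz":0,"fingers":-1},{"x":0,"y":0,"z":0,"rx":0,"ry":0,"rz":0,"fingers":-1},{"x":0,"y":0,"z":0,"rx":0,"ry":0,"rz":0,"fingers":-1},{"x":0,"y":0,"z":-10,"rx":0,"ry":0,"rz":0,"fingers":-1},{"x":0,"y":0,"z":-50,"rx":0,"ry":0,"rz":0,"fingers":-1},{"x":0,"y":0,"z":-90,"rx":0,"ry":0,"rz":0,"fingers":-1},{"x":0,"y":0,"z":-90,"rx":0,"ry":0,"rz":0,"fingers":-1}]}}

```text
time_s: 23.6
tool_pos: [0.5301, -0.0416, 0.1264]
tool_rot: [-180.0, -0.5, -14.7]
force: [0.4, -0.4, -0.8]
grip_width: 0.087
grasp_force: 0.0
```

```bash
python3 - <<'E'
from h import *
st()
for n in("top","scene"):
  d=cam(n)
  for k in("slate","offer"):
    for p in plates(d,k): print(n,k,np.round(p,1))
g=G(450.6,381.2,152,off=20); print(g); go(g[:2]+(100,g[3]),g)
E
```

```text
t 23.6 pH [-26.9   1.3] z 126.4 yaw -14.72 FH [ 0.5 -0.2] Fz -0.8 grip 87.0 0.0
top slate [451.1 382.  -28.   98.3  61.  170.4 283.5]
top offer [605.9 275.2  17.7  99.5  61.5 210.8 224.7]
scene slate [608.1 268.5  24.7 101.1  64.7 385.7 193.8]
scene slate [450.1 380.  -28.4 100.7  63.  360.7 146.9]
scene offer [604.  275.9  17.9  97.   51.9 386.5 191.5]
(np.float64(432.9410481428215), np.float64(390.5894312557178), 9, 152)
x -201.2 y -394.0 z 22.7 rz -2.910
x -201.2 y -394.0 z 113.7 rz -2.910
[527.3 -41.7 122.7] [ 1.7998e+02 -9.0000e-02 -1.4730e+01] q7 -107.7
```

Call:
{"fn": "drive_tool", "kwargs": {"moves": [{"x":-13,"y":-25,"z":0,"rx":0,"ry":0,"rz":-0.18,"fingers":-1},{"x":-25,"y":-50,"z":0,"rx":0,"ry":0,"rz":-0.36,"fingers":-1},{"x":-38,"y":-75,"z":0,"rx":0,"ry":0,"rz":-0.54,"fingers":-1},{"x":-50,"y":-100,"z":0,"rx":0,"ry":0,"rz":-0.72,"fingers":-1},{"x":-63,"y":-125,"z":0,"rx":0,"ry":0,"rz":-0.9,"fingers":-1},{"x":-76,"y":-150,"z":0,"rx":0,"ry":0,"rz":-1.08,"fingers":-1},{"x":-88,"y":-175,"z":0,"rx":0,"ry":0,"rz":-1.26,"fingers":-1},{"x":-100,"y":-200,"z":0,"rx":0,"ry":0,"rz":-1.44,"fingers":-1},{"x":-113,"y":-225,"z":0,"rx":0,"ry":0,"rz":-1.62,"fingers":-1},{"x":-126,"y":-250,"z":0,"rx":0,"ry":0,"rz":-1.8,"fingers":-1},{"x":-138,"y":-275,"z":0,"rx":0,"ry":0,"rz":-1.98,"fingers":-1},{"x":-150,"y":-300,"z":0,"rx":0,"ry":0,"rz":-2.16,"fingers":-1},{"x":-163,"y":-325,"z":0,"rx":0,"ry":0,"rz":-2.34,"fingers":-1},{"x":-176,"y":-350,"z":0,"rx":0,"ry":0,"rz":-2.52,"fingers":-1},{"x":-188,"y":-372,"z":0,"rx":0,"ry":0,"rz":-2.7,"fingers":-1},{"x":-201,"y":-394,"z":20,"rx":0,"ry":0,"rz":-2.88,"fingers":-1},{"x":-201,"y":-394,"z":60,"rx":0,"ry":0,"rz":-2.91,"fingers":-1},{"x":-201,"y":-394,"z":85,"rx":0,"ry":0,"rz":-2.91,"fingers":-1},{"x":-201,"y":-394,"z":85,"rx":0,"ry":0,"rz":-2.91,"fingers":-1},{"x":-201,"y":-394,"z":85,"rx":0,"ry":0,"rz":-2.91,"fingers":-1}]}}

```text
time_s: 26.2
tool_pos: [0.4328, 0.3909, 0.0374]
tool_rot: [180.0, -0.0, 152.0]
force: [-0.8, 0.1, 0.6]
grip_width: 0.0869
grasp_force: 0.0
```

```bash
python3 - <<'E'
from h import *
st(); go(G(450.6,381.2,151.8,off=20)); print(sensors.get_obs()["qpos"].round(1))
E
```

```text
t 26.2 pH [-230.1  395.3] z 37.4 yaw 152.01 FH [-0.8 -0.1] Fz 0.6 grip 86.9 0.0
x -0.3 y -0.1 z 28.4 rz 0.004
[432.8 390.9  37.4] [ 1.7998e+02 -2.0000e-02  1.5201e+02] q7 -5.5
[  1.5  32.6 -57.8 102.9  31.1  62.   -5.5]
```

Call:
{"fn": "drive_tool", "kwargs": {"moves": [{"x":0,"y":0,"z":15,"rx":0,"ry":0,"rz":0.004,"fingers":-1},{"x":0,"y":0,"z":28,"rx":0,"ry":0,"rz":0.004,"fingers":-1},{"x":0,"y":0,"z":28.5,"rx":0,"ry":0,"rz":0.004,"fingers":-1},{"x":0,"y":0,"z":28.5,"rx":0,"ry":0,"rz":0.004,"fingers":1},{"x":0,"y":0,"z":28.5,"rx":0,"ry":0,"rz":0.004,"fingers":1},{"x":0,"y":0,"z":28.5,"rx":0,"ry":0,"rz":0.004,"fingers":1},{"x":0,"y":0,"z":28.5,"rx":0,"ry":0,"rz":0.004,"fingers":1},{"x":0,"y":0,"z":28.5,"rx":0,"ry":0,"rz":0.004,"fingers":1},{"x":0,"y":0,"z":5,"rx":0,"ry":0,"rz":0.004,"fingers":1},{"x":0,"y":0,"z":-25,"rx":0,"ry":0,"rz":0.004,"fingers":1},{"x":0,"y":0,"z":-45,"rx":0,"ry":0,"rz":0.004,"fingers":1},{"x":0,"y":0,"z":-45,"rx":0,"ry":0,"rz":0.004,"fingers":1},{"x":0,"y":0,"z":-45,"rx":0,"ry":0,"rz":0.004,"fingers":1}]}}

```text
time_s: 27.82
tool_pos: [0.4326, 0.3898, 0.0813]
tool_rot: [-179.9, -0.0, 151.7]
force: [-0.8, 0.1, -1.6]
grip_width: 0.0614
grasp_force: 35.0
```

```bash
python3 - <<'E'
from h import *
st(); go(Hh(-134,-3,80,180),Hh(-134,-3,38,180))
E
```

```text
t 27.8 pH [-230.   394.1] z 81.3 yaw 151.75 FH [-0.8 -0.1] Fz -1.6 grip 61.4 35.0
x -187.0 y -363.3 z 1.3 rz -0.238
x -187.0 y -363.3 z 43.3 rz -0.238
[432.6 389.8  81.3] [-179.92   -0.    151.75] q7 -3.7
```

Call:
{"fn": "drive_tool", "kwargs": {"moves": [{"x":-27,"y":-52,"z":0,"rx":0,"ry":0,"rz":-0.034,"fingers":1},{"x":-54,"y":-104,"z":0,"rx":0,"ry":0,"rz":-0.07,"fingers":1},{"x":-81,"y":-156,"z":0,"rx":0,"ry":0,"rz":-0.1,"fingers":1},{"x":-108,"y":-208,"z":0,"rx":0,"ry":0,"rz":-0.14,"fingers":1},{"x":-134,"y":-260,"z":0,"rx":0,"ry":0,"rz":-0.17,"fingers":1},{"x":-161,"y":-312,"z":0,"rx":0,"ry":0,"rz":-0.2,"fingers":1},{"x":-178,"y":-346,"z":0,"rx":0,"ry":0,"rz":-0.238,"fingers":1},{"x":-187,"y":-363,"z":0,"rx":0,"ry":0,"rz":-0.238,"fingers":1},{"x":-187,"y":-363,"z":20,"rx":0,"ry":0,"rz":-0.238,"fingers":1},{"x":-187,"y":-363,"z":25,"rx":0,"ry":0,"rz":-0.238,"fingers":1},{"x":-187,"y":-363,"z":25,"rx":0,"ry":0,"rz":-0.238,"fingers":1}]}}

```text
time_s: 29.2
tool_pos: [0.4251, -0.0169, 0.0566]
tool_rot: [179.9, -0.1, 165.5]
force: [0.2, -0.2, -0.9]
grip_width: 0.0614
grasp_force: 35.0
```

```bash
python3 - <<'E'
from h import *
st(); go(Hh(-134,-3,38,180),Hh(-35,-3,38,180)); print(sensors.get_obs()["qpos"].round(1))
d=cam("scene"); show(d,"s5",300,255,50,8)
E
```

```text
t 29.2 pH [-134.7   -1.3] z 56.6 yaw 165.48 FH [ 0.3 -0.2] Fz -0.9 grip 61.4 35.0
x -0.7 y -1.7 z 18.6 rz 0.001
x -99.7 y -1.9 z 18.6 rz 0.001
[425.1 -16.9  56.6] [ 1.7994e+02 -1.1000e-01  1.6548e+02] q7 67.0
[ 69.7   8.4 -72.8 122.8   9.6  55.2  67. ]
```

View pics/s5.png

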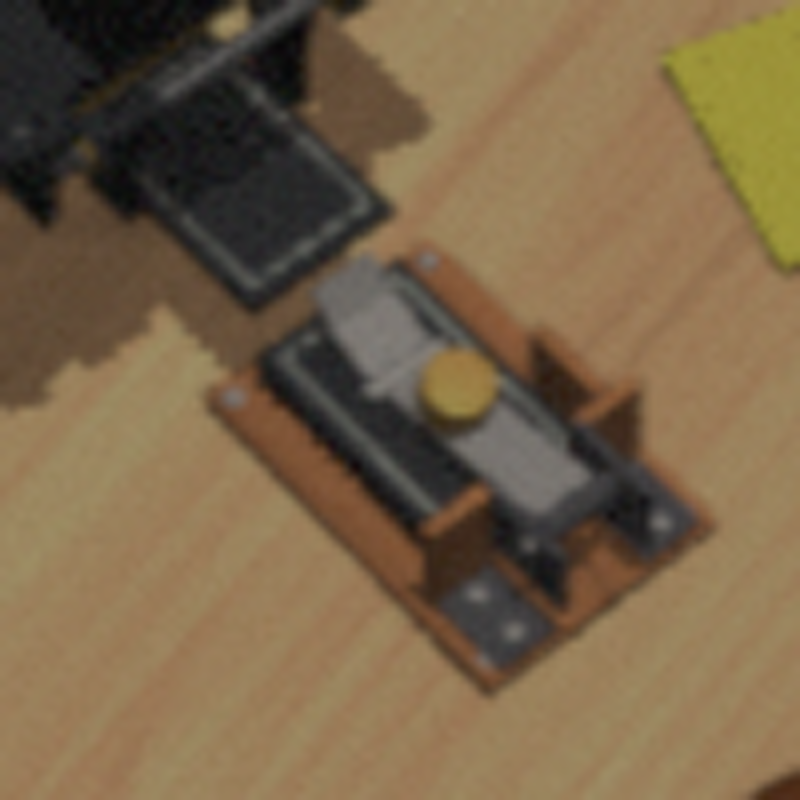

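The crop shows three slates piled under the arm and the fourth held level in front of the toe at about (332,270).

Call:
{"fn": "drive_tool", "kwargs": {"moves": [{"x":0,"y":-1.7,"z":12,"rx":0,"ry":0,"rz":0,"fingers":1},{"x":0,"y":-1.7,"z":18.5,"rx":0,"ry":0,"rz":0,"fingers":1},{"x":0,"y":-1.7,"z":18.5,"rx":0,"ry":0,"rz":0,"fingers":1},{"x":-10,"y":-1.7,"z":18.5,"rx":0,"ry":0,"rz":0,"fingers":1},{"x":-20,"y":-1.7,"z":18.5,"rx":0,"ry":0,"rz":0,"fingers":1},{"x":-30,"y":-1.7,"z":18.5,"rx":0,"ry":0,"rz":0,"fingers":1},{"x":-40,"y":-1.7,"z":18.5,"rx":0,"ry":0,"rz":0,"fingers":1},{"x":-50,"y":-1.7,"z":18.5,"rx":0,"ry":0,"rz":0,"fingers":1},{"x":-60,"y":-1.7,"z":18.5,"rx":0,"ry":0,"rz":0,"fingers":1},{"x":-70,"y":-1.7,"z":18.5,"rx":0,"ry":0,"rz":0,"fingers":1},{"x":-80,"y":-1.7,"z":18.5,"rx":0,"ry":0,"rz":0,"fingers":1},{"x":-88,"y":-1.7,"z":18.5,"rx":0,"ry":0,"rz":0,"fingers":1},{"x":-94,"y":-1.7,"z":19,"rx":0,"ry":0,"rz":0,"fingers":1},{"x":-96,"y":-1.7,"z":19,"rx":0,"ry":0,"rz":0,"fingers":1},{"x":-98,"y":-1.7,"z":19,"rx":0,"ry":0,"rz":0,"fingers":1},{"x":-100,"y":-1.7,"z":19,"rx":0,"ry":0,"rz":0,"fingers":1},{"x":-101,"y":0,"z":19,"rx":0,"ry":0,"rz":0,"fingers":1},{"x":-101,"y":1,"z":19,"rx":0,"ry":0,"rz":0,"fingers":1},{"x":-101,"y":2,"z":19,"rx":0,"ry":0,"rz":0,"fingers":1},{"x":-101,"y":2,"z":19,"rx":0,"ry":0,"rz":0,"fingers":1}]}}

```text
time_s: 31.75
tool_pos: [0.5218, -0.0426, 0.0372]
tool_rot: [-179.8, -0.2, 165.3]
force: [-5.2, -1.2, -1.4]
grip_width: 0.061
grasp_force: 34.9
```

```bash
python3 - <<'E'
from h import *
st()
E
```

```text
t 31.8 pH [-34.7  -1.8] z 37.2 yaw 165.31 FH [-4.8 -2.5] Fz -1.4 grip 61.0 34.9
```

Call:
{"fn": "drive_tool", "kwargs": {"moves": [{"x":-1,"y":1,"z":0,"rx":0,"ry":0,"rz":0,"fingers":1},{"x":-1,"y":2,"z":0,"rx":0,"ry":0,"rz":0,"fingers":1},{"x":-1,"y":2,"z":0,"rx":0,"ry":0,"rz":0,"fingers":1}]}}

```text
time_s: 32.12
tool_pos: [0.5222, -0.0413, 0.0368]
tool_rot: [-179.8, -0.4, 165.3]
force: [-7.4, -2.4, -1.8]
grip_width: 0.0611
grasp_force: 34.9
```

```bash
python3 - <<'E'
from h import *
st()
E
```

```text
t 32.1 pH [-34.6  -0.5] z 36.8 yaw 165.27 FH [-6.6 -4.2] Fz -1.8 grip 61.1 34.9
```

Call:
{"fn": "drive_tool", "kwargs": {"moves": [{"x":0,"y":0,"z":0.5,"rx":0,"ry":0,"rz":0,"fingers":-1},{"x":0,"y":0,"z":0.5,"rx":0,"ry":0,"rz":0,"fingers":-1},{"x":0,"y":0,"z":0.5,"rx":0,"ry":0,"rz":0,"fingers":-1},{"x":0,"y":0,"z":-10,"rx":0,"ry":0,"rz":0,"fingers":-1},{"x":0,"y":0,"z":-50,"rx":0,"ry":0,"rz":0,"fingers":-1},{"x":0,"y":0,"z":-90,"rx":0,"ry":0,"rz":0,"fingers":-1},{"x":0,"y":0,"z":-90,"rx":0,"ry":0,"rz":0,"fingers":-1},{"x":0,"y":0,"z":-90,"rx":0,"ry":0,"rz":0,"fingers":-1}]}}

```text
time_s: 33.12
tool_pos: [0.5254, -0.0398, 0.128]
tool_rot: [-180.0, 0.0, 165.4]
force: [-0.3, -0.1, -0.7]
grip_width: 0.0873
grasp_force: 0.0
```

```bash
python3 - <<'E'
from h import *
st()
for n in("top","scene"):
  d=cam(n)
  for k in("slate","offer"):
    for p in plates(d,k): print(n,k,np.round(p,1))
g=G(605.2,274.8,17.8); print(g); go(g[:2]+(100,g[3]),g)
E
```

```text
t 33.1 pH [-31.9   1.8] z 128.0 yaw 165.39 FH [-0.3 -0.2] Fz -0.7 grip 87.3 0.0
top slate [563.3  54.3  12.5  95.9  51.5 297.6 240.7]
top offer [605.9 275.2  17.7  99.5  61.5 210.8 224.7]
top offer [1098.9  383.4  -89.3   94.    67.7  177.2   52. ]
scene slate [607.6 270.   27.  101.5  58.2 386.3 192.7]
scene offer [604.5 277.7  17.   97.8  54.3 386.6 191.4]
(np.float64(586.1574121451573), np.float64(268.6860939007379), 9, 17.8)
x 18.3 y 313.9 z 27.1 rz 2.576
x 18.3 y 313.9 z 118.1 rz 2.576
[524.7 -39.6 127.1] [-1.7998e+02 -1.0000e-01  1.6540e+02] q7 62.0
```

Call:
{"fn": "drive_tool", "kwargs": {"moves": [{"x":1,"y":20,"z":0,"rx":0,"ry":0,"rz":0.18,"fingers":-1},{"x":2,"y":40,"z":0,"rx":0,"ry":0,"rz":0.36,"fingers":-1},{"x":3,"y":62,"z":0,"rx":0,"ry":0,"rz":0.54,"fingers":-1},{"x":5,"y":84,"z":0,"rx":0,"ry":0,"rz":0.72,"fingers":-1},{"x":6,"y":106,"z":0,"rx":0,"ry":0,"rz":0.9,"fingers":-1},{"x":8,"y":128,"z":0,"rx":0,"ry":0,"rz":1.08,"fingers":-1},{"x":9,"y":150,"z":0,"rx":0,"ry":0,"rz":1.26,"fingers":-1},{"x":10,"y":172,"z":0,"rx":0,"ry":0,"rz":1.44,"fingers":-1},{"x":11,"y":194,"z":0,"rx":0,"ry":0,"rz":1.62,"fingers":-1},{"x":13,"y":216,"z":0,"rx":0,"ry":0,"rz":1.8,"fingers":-1},{"x":14,"y":238,"z":0,"rx":0,"ry":0,"rz":1.98,"fingers":-1},{"x":15,"y":260,"z":0,"rx":0,"ry":0,"rz":2.16,"fingers":-1},{"x":17,"y":284,"z":0,"rx":0,"ry":0,"rz":2.34,"fingers":-1},{"x":18,"y":304,"z":20,"rx":0,"ry":0,"rz":2.52,"fingers":-1},{"x":18,"y":314,"z":50,"rx":0,"ry":0,"rz":2.576,"fingers":-1},{"x":18,"y":314,"z":90,"rx":0,"ry":0,"rz":2.576,"fingers":-1},{"x":18,"y":314,"z":90,"rx":0,"ry":0,"rz":2.576,"fingers":-1},{"x":18,"y":314,"z":90,"rx":0,"ry":0,"rz":2.576,"fingers":-1}]}}

```text
time_s: 35.48
tool_pos: [0.5875, 0.2691, 0.0385]
tool_rot: [-180.0, -0.0, 17.8]
force: [0.3, 0.6, 0.5]
grip_width: 0.0872
grasp_force: 0.0
```

```bash
python3 - <<'E'
from h import *
st(); go(G(605.2,274.8,17.8)); print(sensors.get_obs()["qpos"].round(1))
E
```

```text
t 35.5 pH [-49.7 316.4] z 38.5 yaw 17.81 FH [0.1 0.6] Fz 0.5 grip 87.2 0.0
x -1.4 y -0.0 z 29.5 rz 0.000
[587.5 269.1  38.5] [-1.7998e+02 -1.0000e-02  1.7810e+01] q7 -113.5
[   0.9   31.4  -36.2   94.    20.5   61.3 -113.5]
```

Call:
{"fn": "drive_tool", "kwargs": {"moves": [{"x":-1,"y":0,"z":15,"rx":0,"ry":0,"rz":0,"fingers":-1},{"x":-1,"y":0,"z":29,"rx":0,"ry":0,"rz":0,"fingers":-1},{"x":-1,"y":0,"z":29.5,"rx":0,"ry":0,"rz":0,"fingers":-1},{"x":-1,"y":0,"z":29.5,"rx":0,"ry":0,"rz":0,"fingers":1},{"x":-1,"y":0,"z":29.5,"rx":0,"ry":0,"rz":0,"fingers":1},{"x":-1,"y":0,"z":29.5,"rx":0,"ry":0,"rz":0,"fingers":1},{"x":-1,"y":0,"z":29.5,"rx":0,"ry":0,"rz":0,"fingers":1},{"x":-1,"y":0,"z":29.5,"rx":0,"ry":0,"rz":0,"fingers":1},{"x":-1,"y":0,"z":10,"rx":0,"ry":0,"rz":0,"fingers":1},{"x":-1,"y":0,"z":-25,"rx":0,"ry":0,"rz":0,"fingers":1},{"x":-1,"y":0,"z":-65,"rx":0,"ry":0,"rz":0,"fingers":1},{"x":-1,"y":0,"z":-65,"rx":0,"ry":0,"rz":0,"fingers":1},{"x":-1,"y":0,"z":-65,"rx":0,"ry":0,"rz":0,"fingers":1}]}}

```text
time_s: 37.1
tool_pos: [0.5861, 0.2681, 0.1032]
tool_rot: [180.0, 0.0, 17.8]
force: [-0.5, 0.0, -1.2]
grip_width: 0.0612
grasp_force: 35.0
```

```bash
python3 - <<'E'
from h import *
st(); go(Hh(-134,-3,100),Hh(-134,-3,44))
E
```

```text
t 37.1 pH [-50.7 315.1] z 103.2 yaw 17.8 FH [-0.5 -0.1] Fz -1.2 grip 61.2 35.0
x -240.7 y 224.0 z 3.2 rz 0.565
x -240.7 y 224.0 z 59.2 rz 0.565
[586.1 268.1 103.2] [1.7996e+02 1.0000e-02 1.7800e+01] q7 -111.7
```

Call:
{"fn": "drive_tool", "kwargs": {"moves": [{"x":-40,"y":37,"z":0,"rx":0,"ry":0,"rz":0.09,"fingers":1},{"x":-80,"y":74,"z":0,"rx":0,"ry":0,"rz":0.18,"fingers":1},{"x":-120,"y":111,"z":0,"rx":0,"ry":0,"rz":0.28,"fingers":1},{"x":-160,"y":149,"z":0,"rx":0,"ry":0,"rz":0.37,"fingers":1},{"x":-200,"y":186,"z":0,"rx":0,"ry":0,"rz":0.47,"fingers":1},{"x":-228,"y":212,"z":0,"rx":0,"ry":0,"rz":0.54,"fingers":1},{"x":-240,"y":224,"z":5,"rx":0,"ry":0,"rz":0.565,"fingers":1},{"x":-240,"y":224,"z":30,"rx":0,"ry":0,"rz":0.565,"fingers":1},{"x":-240,"y":224,"z":45,"rx":0,"ry":0,"rz":0.565,"fingers":1},{"x":-240,"y":224,"z":45,"rx":0,"ry":0,"rz":0.565,"fingers":1},{"x":-240,"y":224,"z":45,"rx":0,"ry":0,"rz":0.565,"fingers":1}]}}

```text
time_s: 38.48
tool_pos: [0.4268, -0.0175, 0.0583]
tool_rot: [-180.0, -0.0, -14.5]
force: [0.1, -0.2, -0.7]
grip_width: 0.0613
grasp_force: 35.0
```

```bash
python3 - <<'E'
from h import *
st(); go(Hh(-134,-3,44),Hh(-35,-3,44))
d=cam("scene"); show(d,"s6",300,255,50,8)
E
```

```text
t 38.5 pH [-132.9   -1.5] z 58.3 yaw -14.5 FH [ 0.1 -0.1] Fz -0.7 grip 61.3 35.0
x -1.1 y 1.5 z 14.3 rz 0.002
x 97.9 y 1.7 z 14.3 rz 0.002
[426.8 -17.5  58.3] [-1.7998e+02 -1.0000e-02 -1.4500e+01] q7 -106.6
```

View pics/s6.png

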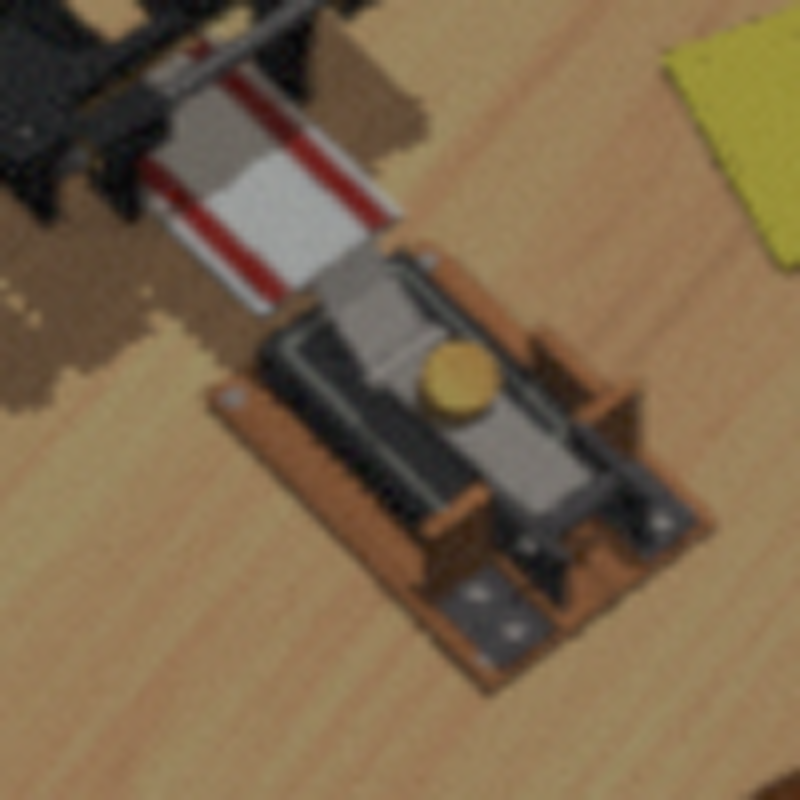

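The crop shows the offer board held level at about (333,270), just ahead of the raised toe, with four slates piled under the arm.

Call:
{"fn": "drive_tool", "kwargs": {"moves": [{"x":-2,"y":1.5,"z":8,"rx":0,"ry":0,"rz":0,"fingers":1},{"x":-2,"y":1.5,"z":14.5,"rx":0,"ry":0,"rz":0,"fingers":1},{"x":-1,"y":1.5,"z":14.5,"rx":0,"ry":0,"rz":0,"fingers":1},{"x":8,"y":1.5,"z":14.5,"rx":0,"ry":0,"rz":0,"fingers":1},{"x":18,"y":1.5,"z":14.5,"rx":0,"ry":0,"rz":0,"fingers":1},{"x":28,"y":1.5,"z":14.5,"rx":0,"ry":0,"rz":0,"fingers":1},{"x":38,"y":1.5,"z":14.5,"rx":0,"ry":0,"rz":0,"fingers":1},{"x":48,"y":1.5,"z":14.5,"rx":0,"ry":0,"rz":0,"fingers":1},{"x":58,"y":1.5,"z":14.5,"rx":0,"ry":0,"rz":0,"fingers":1},{"x":68,"y":1.5,"z":14.5,"rx":0,"ry":0,"rz":0,"fingers":1},{"x":78,"y":1.5,"z":14.5,"rx":0,"ry":0,"rz":0,"fingers":1},{"x":86,"y":1.5,"z":14.5,"rx":0,"ry":0,"rz":0,"fingers":1},{"x":92,"y":1.5,"z":15,"rx":0,"ry":0,"rz":0,"fingers":1},{"x":94,"y":1.5,"z":15,"rx":0,"ry":0,"rz":0,"fingers":1},{"x":96,"y":1.5,"z":15,"rx":0,"ry":0,"rz":0,"fingers":1},{"x":98,"y":1.5,"z":15,"rx":0,"ry":0,"rz":0,"fingers":1},{"x":99.5,"y":0,"z":15,"rx":0,"ry":0,"rz":0,"fingers":1},{"x":100,"y":-2,"z":15,"rx":0,"ry":0,"rz":0,"fingers":1},{"x":100,"y":-4,"z":15,"rx":0,"ry":0,"rz":0,"fingers":1},{"x":100,"y":-4,"z":15,"rx":0,"ry":0,"rz":0,"fingers":1}]}}

```text
time_s: 41.02
tool_pos: [0.52, -0.041, 0.0415]
tool_rot: [179.8, 0.5, -14.7]
force: [-8.2, -1.7, -0.3]
grip_width: 0.0614
grasp_force: 34.9
```

```bash
python3 - <<'E'
from h import *
st()
E
```

```text
t 41.0 pH [-36.8  -0.7] z 41.5 yaw -14.71 FH [-7.5 -3.7] Fz -0.3 grip 61.4 34.9
```

Call:
{"fn": "drive_tool", "kwargs": {"moves": [{"x":-0.5,"y":1.5,"z":0.5,"rx":0,"ry":0,"rz":0,"fingers":-1},{"x":-0.5,"y":1.5,"z":0.5,"rx":0,"ry":0,"rz":0,"fingers":-1},{"x":-0.5,"y":1.5,"z":0.5,"rx":0,"ry":0,"rz":0,"fingers":-1},{"x":-0.5,"y":1.5,"z":-10,"rx":0,"ry":0,"rz":0,"fingers":-1},{"x":-0.5,"y":1.5,"z":-40,"rx":0,"ry":0,"rz":0,"fingers":-1},{"x":-30,"y":1.5,"z":-80,"rx":0,"ry":0,"rz":0,"fingers":0},{"x":-52,"y":1.5,"z":-80,"rx":0,"ry":0,"rz":0,"fingers":0},{"x":-52,"y":1.5,"z":-80,"rx":0,"ry":0,"rz":0,"fingers":0},{"x":-52,"y":1.5,"z":-80,"rx":0,"ry":0,"rz":0,"fingers":0}]}}

```text
time_s: 42.15
tool_pos: [0.4741, -0.028, 0.1234]
tool_rot: [180.0, -0.1, -14.6]
force: [0.8, 0.7, 0.1]
grip_width: 0.0552
grasp_force: 0.0
```

```bash
python3 - <<'E'
from h import *
st(); go(Hh(-85,0,50),Hh(-85,0,20),Hh(-74.5,0,20))
d=cam("scene"); a=d["image"][220:300,270:350,::-1]; b=cam("top")["image"][202:282,295:375,::-1]
cv2.imwrite("pics/pile.png",cv2.resize(np.hstack([a,b]),None,fx=5,fy=5,interpolation=cv2.INTER_CUBIC))
E
```

```text
t 42.1 pH [-84.5   0.3] z 123.4 yaw -14.57 FH [0.6 0.8] Fz 0.1 grip 55.2 0.0
x -0.5 y 0.3 z 73.4 rz 0.001
x -0.5 y 0.3 z 103.4 rz 0.001
x 10.0 y 0.3 z 103.4 rz 0.001
[474.1 -28.  123.4] [ 1.800e+02 -7.000e-02 -1.457e+01] q7 -105.8
```

View pics/pile.png

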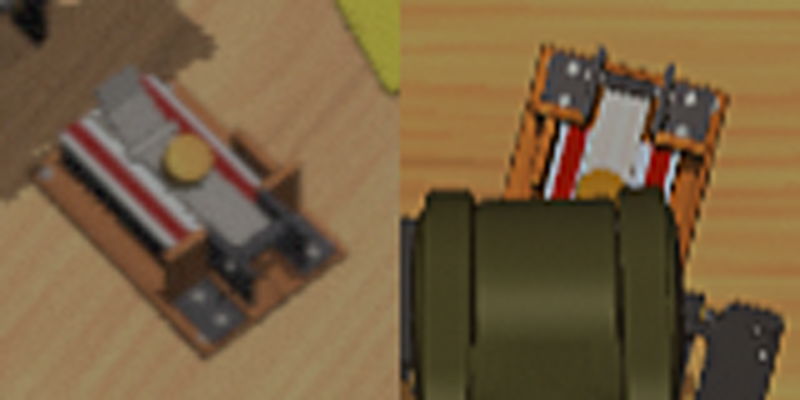

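The left half of the picture shows the offer board on top of the neat dark pile under the arm, with its front-left corner at about (283,246). In the top view (right half) the board lies between the fence and the open side. Next I tap the front.

Call:
{"fn": "drive_tool", "kwargs": {"moves": [{"x":-4,"y":0.3,"z":40,"rx":0,"ry":0,"rz":0,"fingers":0},{"x":-4,"y":0.3,"z":80,"rx":0,"ry":0,"rz":0,"fingers":0},{"x":-4,"y":0.3,"z":102,"rx":0,"ry":0,"rz":0,"fingers":0},{"x":-4,"y":0.3,"z":103,"rx":0,"ry":0,"rz":0,"fingers":0},{"x":2,"y":0.3,"z":103,"rx":0,"ry":0,"rz":0,"fingers":0},{"x":6,"y":0.3,"z":103,"rx":0,"ry":0,"rz":0,"fingers":0},{"x":9,"y":0.3,"z":103,"rx":0,"ry":0,"rz":0,"fingers":0},{"x":11,"y":0.3,"z":103,"rx":0,"ry":0,"rz":0,"fingers":0},{"x":12,"y":0.3,"z":103,"rx":0,"ry":0,"rz":0,"fingers":0},{"x":12,"y":0.3,"z":103,"rx":0,"ry":0,"rz":0,"fingers":0}]}}

```text
time_s: 43.5
tool_pos: [0.4793, -0.0295, 0.0199]
tool_rot: [179.9, 0.7, -14.5]
force: [-16.6, 4.6, 13.4]
grip_width: 0.0435
grasp_force: 8.4
```

```bash
python3 - <<'E'
from h import *
st()
E
```

```text
t 43.5 pH [-79.1   0.2] z 19.9 yaw -14.55 FH [-17.3   0.2] Fz 13.4 grip 43.5 8.4
```

Call:
{"fn": "drive_tool", "kwargs": {"moves": [{"x":-6,"y":0,"z":0,"rx":0,"ry":0,"rz":0,"fingers":0},{"x":-10,"y":0,"z":0,"rx":0,"ry":0,"rz":0,"fingers":0},{"x":-10,"y":0,"z":0,"rx":0,"ry":0,"rz":0,"fingers":0}]}}

```text
time_s: 43.88
tool_pos: [0.4761, -0.0289, 0.0207]
tool_rot: [180.0, -0.1, -14.6]
force: [0.2, -0.3, 0.7]
grip_width: 0.0434
grasp_force: 0.0
```

```bash
python3 - <<'E'
from h import *
st()
d=cam("scene"); a=d["image"][210:300,265:355,::-1]
b=cam("top")["image"][202:292,295:385,::-1]
cv2.imwrite("pics/tap.png",cv2.resize(np.hstack([a,b]),None,fx=4.4,fy=4.4,interpolation=cv2.INTER_CUBIC))
E
```

```text
t 43.9 pH [-82.4  -0. ] z 20.7 yaw -14.58 FH [ 0.2 -0.2] Fz 0.7 grip 43.4 0.0
```

View pics/tap.png

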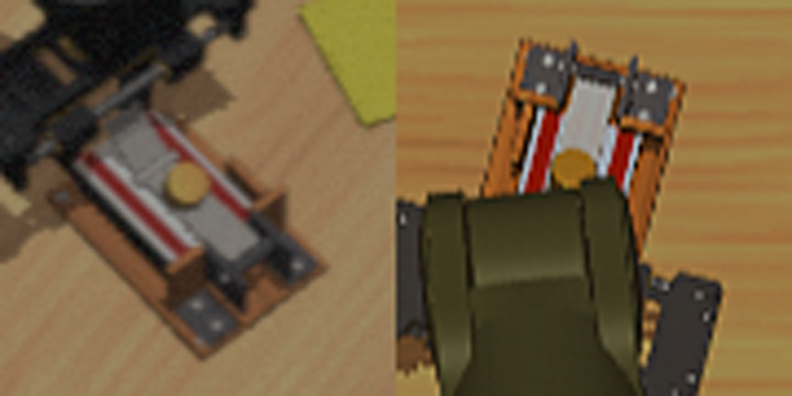

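The left half shows the fingers just in front of the pile, its front at about (284,247), with the toe between them and free of the body. I'll tap once more, gently, in small steps.

Call:
{"fn": "drive_tool", "kwargs": {"moves": [{"x":1,"y":0,"z":0,"rx":0,"ry":0,"rz":0,"fingers":0},{"x":2,"y":0,"z":0,"rx":0,"ry":0,"rz":0,"fingers":0},{"x":3,"y":0,"z":0,"rx":0,"ry":0,"rz":0,"fingers":0},{"x":4,"y":0,"z":0,"rx":0,"ry":0,"rz":0,"fingers":0},{"x":5,"y":0,"z":0,"rx":0,"ry":0,"rz":0,"fingers":0},{"x":6,"y":0,"z":0,"rx":0,"ry":0,"rz":0,"fingers":0},{"x":6,"y":0,"z":0,"rx":0,"ry":0,"rz":0,"fingers":0}]}}

```text
time_s: 44.85
tool_pos: [0.4792, -0.0296, 0.0196]
tool_rot: [180.0, 0.2, -14.5]
force: [-5.4, 1.8, 3.9]
grip_width: 0.0432
grasp_force: 2.9
```

```bash
python3 - <<'E'
from h import *
st()
E
```

```text
t 44.9 pH [-79.2   0. ] z 19.6 yaw -14.55 FH [-5.7  0.4] Fz 3.9 grip 43.2 2.9
```

Call:
{"fn": "drive_tool", "kwargs": {"moves": [{"x":-10,"y":0,"z":0,"rx":0,"ry":0,"rz":0,"fingers":0},{"x":-12,"y":0,"z":-20,"rx":0,"ry":0,"rz":0,"fingers":0},{"x":-12,"y":0,"z":-60,"rx":0,"ry":0,"rz":0,"fingers":1},{"x":-12,"y":0,"z":-105,"rx":0,"ry":0,"rz":0,"fingers":1},{"x":30,"y":30,"z":-105,"rx":0,"ry":0,"rz":0,"fingers":1},{"x":70,"y":62,"z":-105,"rx":0,"ry":0,"rz":0,"fingers":1},{"x":92,"y":62,"z":-105,"rx":0,"ry":0,"rz":0,"fingers":1},{"x":92,"y":62,"z":-105,"rx":0,"ry":0,"rz":0,"fingers":1},{"x":92,"y":62,"z":-105,"rx":0,"ry":0,"rz":0,"fingers":1}]}}

```text
time_s: 45.98
tool_pos: [0.5538, -0.1124, 0.1248]
tool_rot: [-180.0, 0.0, -14.5]
force: [0.3, 0.4, 0.4]
grip_width: 0.0006
grasp_force: 0.0
```

```bash
python3 - <<'E'
from h import *
st(); go(Hh(15,-62,20),Hh(15,-46,20))
E
```

```text
t 46.0 pH [ 13.9 -61.2] z 124.8 yaw -14.5 FH [0.2 0.5] Fz 0.4 grip 0.6 0.0
x 1.1 y 0.8 z 104.8 rz 0.002
x 1.1 y -15.2 z 104.8 rz 0.002
[ 553.8 -112.4  124.8] [-1.80e+02  4.00e-02 -1.45e+01] q7 -101.1
```

Call:
{"fn": "drive_tool", "kwargs": {"moves": [{"x":0,"y":2,"z":40,"rx":0,"ry":0,"rz":0,"fingers":1},{"x":0,"y":2,"z":75,"rx":0,"ry":0,"rz":0,"fingers":1},{"x":0,"y":2,"z":90,"rx":0,"ry":0,"rz":0,"fingers":1},{"x":0,"y":2,"z":95,"rx":0,"ry":0,"rz":0,"fingers":1},{"x":0,"y":2,"z":100,"rx":0,"ry":0,"rz":0,"fingers":1},{"x":0,"y":2,"z":104,"rx":0,"ry":0,"rz":0,"fingers":1},{"x":0,"y":2,"z":104,"rx":0,"ry":0,"rz":0,"fingers":1}]}}

```text
time_s: 46.85
tool_pos: [0.5542, -0.1152, 0.0213]
tool_rot: [180.0, -0.0, -14.6]
force: [-0.3, 0.1, 0.1]
grip_width: 0.0003
grasp_force: 0.0
```

```bash
python3 - <<'E'
from h import *
st()
E
```

```text
t 46.9 pH [ 15.  -63.9] z 21.3 yaw -14.57 FH [-0.3  0. ] Fz 0.1 grip 0.3 0.0
```

Call:
{"fn": "drive_tool", "kwargs": {"moves": [{"x":-1,"y":-6,"z":1,"rx":0,"ry":0,"rz":0,"fingers":1},{"x":-1,"y":-12,"z":1,"rx":0,"ry":0,"rz":0,"fingers":1},{"x":-1,"y":-14,"z":1,"rx":0,"ry":0,"rz":0,"fingers":1},{"x":-1,"y":-16,"z":1,"rx":0,"ry":0,"rz":0,"fingers":1},{"x":-1,"y":-18,"z":1,"rx":0,"ry":0,"rz":0,"fingers":1},{"x":-1,"y":-19,"z":1,"rx":0,"ry":0,"rz":0,"fingers":1},{"x":-1,"y":-20,"z":1,"rx":0,"ry":0,"rz":0,"fingers":1},{"x":-1,"y":-20,"z":1,"rx":0,"ry":0,"rz":0,"fingers":1}]}}

```text
time_s: 47.85
tool_pos: [0.5581, -0.0955, 0.02]
tool_rot: [180.0, 0.0, -14.6]
force: [-0.5, -0.1, -0.5]
grip_width: 0.0001
grasp_force: 0.0
```

```bash
python3 - <<'E'
from h import *
st()
E
```

```text
t 47.9 pH [ 13.8 -43.9] z 20.0 yaw -14.56 FH [-0.5 -0.2] Fz -0.5 grip 0.1 0.0
```

Not touching yet, so the fingers are thinner near the tips. I'll keep going.

Call:
{"fn": "drive_tool", "kwargs": {"moves": [{"x":0,"y":-1.5,"z":0,"rx":0,"ry":0,"rz":0,"fingers":1},{"x":0,"y":-3,"z":0,"rx":0,"ry":0,"rz":0,"fingers":1},{"x":0,"y":-4,"z":0,"rx":0,"ry":0,"rz":0,"fingers":1},{"x":0,"y":-5,"z":0,"rx":0,"ry":0,"rz":0,"fingers":1},{"x":0,"y":-5,"z":0,"rx":0,"ry":0,"rz":0,"fingers":1}]}}

```text
time_s: 48.48
tool_pos: [0.5591, -0.092, 0.02]
tool_rot: [179.9, 0.0, -14.6]
force: [-0.8, -5.5, 0.2]
grip_width: 0.0006
grasp_force: 2.6
```

```bash
python3 - <<'E'
from h import *
st()
E
```

```text
t 48.5 pH [ 13.8 -40.2] z 20.0 yaw -14.61 FH [ 0.6 -5.5] Fz 0.2 grip 0.6 2.6
```

Call:
{"fn": "drive_tool", "kwargs": {"moves": [{"x":0,"y":-2,"z":0,"rx":0,"ry":0,"rz":0,"fingers":1},{"x":0,"y":-3,"z":0,"rx":0,"ry":0,"rz":0,"fingers":1},{"x":0,"y":-3,"z":0,"rx":0,"ry":0,"rz":0,"fingers":1},{"x":0,"y":4,"z":0,"rx":0,"ry":0,"rz":0,"fingers":1},{"x":0,"y":20,"z":0,"rx":0,"ry":0,"rz":0,"fingers":1},{"x":0,"y":25,"z":-20,"rx":0,"ry":0,"rz":0,"fingers":1},{"x":0,"y":25,"z":-60,"rx":0,"ry":0,"rz":0,"fingers":1},{"x":0,"y":60,"z":-120,"rx":0,"ry":0,"rz":0,"fingers":1},{"x":0,"y":120,"z":-140,"rx":0,"ry":0,"rz":0,"fingers":1},{"x":-40,"y":180,"z":-140,"rx":0,"ry":0,"rz":0,"fingers":1},{"x":-80,"y":240,"z":-140,"rx":0,"ry":0,"rz":0,"fingers":1},{"x":-80,"y":300,"z":-140,"rx":0,"ry":0,"rz":0,"fingers":1},{"x":-80,"y":340,"z":-140,"rx":0,"ry":0,"rz":0,"fingers":1},{"x":-80,"y":340,"z":-140,"rx":0,"ry":0,"rz":0,"fingers":1}]}}

```text
time_s: 50.22
tool_pos: [0.3933, -0.405, 0.1615]
tool_rot: [179.9, -0.1, -15.1]
force: [0.1, 0.6, -0.1]
grip_width: 0.0007
grasp_force: 0.0
```

```bash
python3 - <<'E'
from h import *
st()
d=cam("scene"); a=d["image"][222:297,272:347,::-1]; e=cam("top"); b=e["image"][202:277,297:372,::-1]
cv2.imwrite("pics/fin.png",cv2.resize(np.hstack([a,b]),None,fx=5.3,fy=5.3,interpolation=cv2.INTER_CUBIC))
for D in(e,d):
  for k in("slate","offer"):
    for p in plates(D,k,.038 if k=="offer" else .006): print(k,np.round(p,1))
# predicted seat outline of the top plate face, z=38, in both views
c,s=np.cos(np.radians(HA)),np.sin(np.radians(HA))
for D in(e,d):
  for z in(.014,.038):
    P=[[ (HX+c*x-s*y)/1e3,(HY+s*x+c*y)/1e3,z] for x,y in[(-65,31),(-65,-31),(35,-31)]]
    print(z,proj(D,P).round(1).tolist())
E
```

```text
t 50.2 pH [ -67.6 -384.9] z 161.5 yaw -15.08 FH [-0.   0.6] Fz -0.1 grip 0.7 0.0
slate [ 417.3 -392.6   -7.4   88.4   62.4  467.3  298.1]
slate [599.  -59.5  73.9  87.2  59.2 339.2 224.8]
offer [1086.2  374.8  -89.3   92.9   69.4  177.7   50.9]
slate [293.1 335.8 -55.4  93.3  74.3 309.7 134.4]
0.014 [[316.9, 264.5], [340.3, 270.6], [350.0, 233.1]]
0.038 [[316.7, 264.0], [340.4, 270.2], [350.3, 232.1]]
0.014 [[300.3, 238.8], [282.5, 251.2], [306.5, 275.7]]
0.038 [[300.1, 233.7], [282.1, 246.3], [306.4, 270.9]]
```

View pics/fin.png

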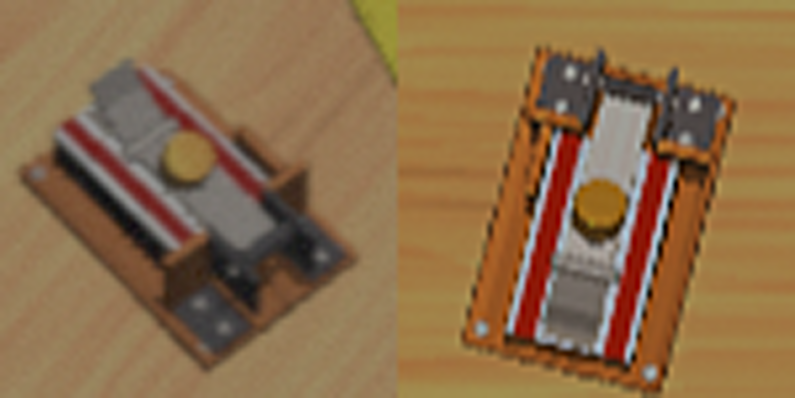

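The picture shows the finished pile. In the scene view (left half) the board's front corner is at about (283,246). In the top view (right half) its front corners are at about (317,265) and (341,271). The edges match the predicted seat to within about a pixel. I'll check flushness from intensity profiles.

```bash
python3 - <<'E'
from h import *
c,s=np.cos(np.radians(HA)),np.sin(np.radians(HA))
W=lambda x,y,z:[(HX+c*x-s*y)/1e3,(HY+s*x+c*y)/1e3,z/1e3]
from scipy.ndimage import map_coordinates as mc
def avg(n,k=6):
    L=[cam(n) for _ in range(k)]; d=L[0]; d["image"]=np.mean([q["image"] for q in L],0); return d
D={n:avg(n) for n in("top","scene")}
for n,d in D.items():
    g=d["image"].mean(2)
    def prof(pts): uv=proj(d,pts); return mc(g,[uv[:,1],uv[:,0]],order=1).round().astype(int).tolist()
    xs=np.arange(-80,-55,1.)
    for y in(25,-25,-28):
        print(n,"front y",y,prof([W(x,y,38) for x in xs]))
    # where would flush edges fall in this z=38 scale
    ys=np.arange(-45,-22,1.)
    for x in(-55,-30,10): print(n,"side x",x,prof([W(x,y,38) for y in ys]))
    for z in(8,14,32,38):
        q=ray(d,proj(d,[W(-65,-25,z),W(-30,-31,z)]),.038)*1e3-[HX,HY]
        print(n,"z",z,"front x",(c*q[0,0]+s*q[0,1]).round(1),"side y",(-s*q[1,0]+c*q[1,1]).round(1))
E
```

```text
top front y 25 [119, 117, 103, 89, 81, 79, 77, 77, 76, 71, 60, 49, 47, 47, 48, 49, 50, 55, 60, 64, 68, 70, 69, 67, 63]
top front y -25 [126, 125, 110, 93, 81, 76, 70, 81, 90, 92, 83, 74, 60, 46, 35, 42, 49, 55, 59, 62, 59, 56, 53, 52, 52]
top front y -28 [126, 129, 124, 110, 97, 89, 84, 83, 83, 79, 70, 57, 44, 45, 52, 67, 89, 115, 132, 147, 162, 166, 169, 159, 144]
top side x -55 [82, 83, 84, 87, 90, 92, 91, 91, 89, 88, 86, 83, 79, 99, 140, 184, 163, 134, 103, 79, 58, 55, 57]
top side x -30 [78, 82, 85, 88, 90, 91, 92, 91, 90, 90, 90, 91, 62, 35, 43, 112, 177, 164, 119, 74, 63, 57, 56]
top side x 10 [81, 84, 84, 84, 88, 91, 93, 93, 92, 92, 93, 91, 73, 53, 66, 120, 177, 171, 151, 123, 91, 62, 54]
top z 8 front x -66.3 side y -30.9
top z 14 front x -66.1 side y -31.0
top z 32 front x -65.3 side y -31.0
top z 38 front x -65.0 side y -31.0
scene front y 25 [127, 126, 125, 122, 118, 113, 111, 110, 111, 112, 113, 115, 111, 108, 105, 106, 107, 106, 104, 104, 106, 106, 104, 104, 105]
scene front y -25 [126, 127, 128, 128, 128, 127, 127, 126, 125, 124, 122, 118, 111, 101, 90, 79, 75, 73, 70, 67, 68, 69, 69, 67, 67]
scene front y -28 [126, 127, 127, 128, 128, 128, 128, 127, 126, 125, 123, 120, 114, 112, 112, 113, 109, 106, 106, 108, 109, 107, 106, 107, 109]
scene side x -55 [86, 83, 79, 70, 61, 52, 45, 42, 39, 41, 58, 77, 97, 114, 122, 125, 122, 108, 92, 78, 69, 65, 63]
scene side x -30 [77, 67, 56, 44, 35, 29, 24, 24, 25, 32, 48, 67, 89, 111, 125, 134, 136, 125, 109, 91, 78, 69, 62]
scene side x 10 [76, 66, 55, 43, 35, 29, 26, 24, 25, 30, 37, 54, 72, 93, 111, 123, 131, 132, 117, 102, 86, 73, 65]
scene z 8 front x -48.9 side y -42.0
scene z 14 front x -52.1 side y -39.9
scene z 32 front x -61.7 side y -33.2
scene z 38 front x -65.0 side y -31.0
```

```bash
python3 - <<'E'
from h import *
from scipy.ndimage import map_coordinates as mc
c,s=np.cos(np.radians(HA)),np.sin(np.radians(HA))
HX-=.7;HY-=1.1
W=lambda x,y,z:[(HX+c*x-s*y)/1e3,(HY+s*x+c*y)/1e3,z/1e3]
L=[cam("scene") for _ in range(8)]; d=L[0]; g=np.mean([q["image"] for q in L],0).mean(2)
xs=np.arange(-82,-52,.5)
for z in(11,17,23,29,32):
    uv=proj(d,[W(x,-31,z) for x in xs]); p=mc(g,[uv[:,1],uv[:,0]],order=1)
    lo,hi=p[-10:].mean(),p[:10].mean(); i=np.where(p<(lo+hi)/2)[0][0]
    print("z",z,"edge x",xs[i],"lo/hi",lo.round(),hi.round(),p[::4].round().astype(int).tolist())
E
```

```text
z 11 edge x -70.0 lo/hi 43.0 125.0 [127, 126, 125, 120, 115, 97, 80, 62, 48, 43, 43, 44, 43, 41, 44]
z 17 edge x -67.5 lo/hi 27.0 127.0 [128, 127, 126, 124, 123, 115, 102, 79, 54, 36, 31, 27, 28, 26, 28]
z 23 edge x -65.5 lo/hi 25.0 128.0 [128, 128, 127, 126, 125, 120, 114, 103, 79, 54, 37, 27, 27, 25, 25]
z 29 edge x -64.0 lo/hi 45.0 127.0 [125, 127, 128, 127, 126, 124, 120, 113, 99, 82, 70, 50, 47, 46, 44]
z 32 edge x -64.0 lo/hi 65.0 126.0 [124, 126, 128, 128, 127, 126, 122, 119, 111, 93, 88, 72, 69, 65, 65]
```

```bash
python3 - <<'E'
from h import *
from scipy.ndimage import map_coordinates as mc
c,s=np.cos(np.radians(HA)),np.sin(np.radians(HA))
def run(n,dx,dy,planes):
    W=lambda x,y,z:[(HX+dx+c*x-s*y)/1e3,(HY+dy+s*x+c*y)/1e3,z/1e3]
    L=[cam(n) for _ in range(8)]; d=L[0]; im=np.mean([q["image"] for q in L],0); g=im[...,0]-im[...,2]
    xs=np.arange(-82,-52,1.)
    for y,z in planes:
        uv=proj(d,[W(x,y,z) for x in xs]); p=mc(g,[uv[:,1],uv[:,0]],order=1)
        print(n,"y",y,"z",z,dict(zip(xs[4:].astype(int).tolist(),p[4:].round().astype(int).tolist())))
run("scene",-.7,-1.1,[(-31,11),(-31,17),(-31,23),(-31,29),(-40,8)])
run("top",.6,1,[(-22,20),(-28,20),(0,20),(22,20),(-40,8)])
E
```

```text
scene y -31 z 11 {-78: 60, -77: 60, -76: 61, -75: 61, -74: 62, -73: 62, -72: 62, -71: 61, -70: 60, -69: 54, -68: 47, -67: 41, -66: 35, -65: 30, -64: 29, -63: 29, -62: 29, -61: 30, -60: 30, -59: 30, -58: 29, -57: 27, -56: 26, -55: 27, -54: 27, -53: 27}
scene y -31 z 17 {-78: 59, -77: 60, -76: 60, -75: 60, -74: 60, -73: 59, -72: 58, -71: 58, -70: 57, -69: 55, -68: 49, -67: 43, -66: 36, -65: 28, -64: 21, -63: 17, -62: 13, -61: 9, -60: 8, -59: 10, -58: 10, -57: 9, -56: 8, -55: 8, -54: 8, -53: 7}
scene y -31 z 23 {-78: 58, -77: 59, -76: 59, -75: 59, -74: 60, -73: 59, -72: 58, -71: 56, -70: 55, -69: 54, -68: 50, -67: 46, -66: 41, -65: 35, -64: 28, -63: 22, -62: 15, -61: 8, -60: 3, -59: 3, -58: 3, -57: 3, -56: 2, -55: 2, -54: 2, -53: 2}
scene y -31 z 29 {-78: 57, -77: 57, -76: 58, -75: 58, -74: 59, -73: 59, -72: 58, -71: 56, -70: 54, -69: 52, -68: 49, -67: 42, -66: 37, -65: 32, -64: 29, -63: 25, -62: 20, -61: 13, -60: 7, -59: 5, -58: 4, -57: 3, -56: 2, -55: 2, -54: 2, -53: 2}
scene y -40 z 8 {-78: 60, -77: 61, -76: 62, -75: 62, -74: 61, -73: 58, -72: 54, -71: 48, -70: 40, -69: 33, -68: 26, 
[... 730 characters left out ...]
20, -71: 110, -70: 100, -69: 85, -68: 69, -67: 51, -66: 25, -65: -1, -64: -11, -63: -7, -62: -3, -61: 7, -60: 17, -59: 24, -58: 21, -57: 19, -56: 17, -55: 16, -54: 14, -53: 14}
top y 22 z 20 {-78: 99, -77: 92, -76: 86, -75: 89, -74: 97, -73: 105, -72: 102, -71: 96, -70: 87, -69: 69, -68: 50, -67: 53, -66: 73, -65: 96, -64: 113, -63: 128, -62: 138, -61: 137, -60: 136, -59: 135, -58: 134, -57: 134, -56: 133, -55: 132, -54: 131, -53: 132}
top y -40 z 8 {-78: 94, -77: 90, -76: 86, -75: 84, -74: 94, -73: 106, -72: 117, -71: 108, -70: 94, -69: 72, -68: 45, -67: 16, -66: 24, -65: 35, -64: 46, -63: 67, -62: 88, -61: 101, -60: 109, -59: 121, -58: 122, -57: 120, -56: 118, -55: 117, -54: 117, -53: 117}
```

The scene profiles suggest the lowest slates may sit 1–3 mm further out than the upper ones. I'll tap again with the tips leaning towards the pile, layer by layer.

```bash
python3 - <<'E'
from h import *
st(); go(Hh(-95,0,80),Hh(-95,0,18.5))
E
```

```text
t 52.1 pH [ -66.  -378.9] z 160.0 yaw -14.57 FH [-0.3  0.4] Fz -0.1 grip 0.3 0.0
x -28.7 y -379.0 z 80.0 rz 0.001
x -28.7 y -379.0 z 141.5 rz 0.001
[ 396.4 -399.7  160. ] [180.     0.   -14.57] q7 -64.2
```

Call:
{"fn": "drive_tool", "kwargs": {"moves": [{"x":0,"y":-60,"z":0,"rx":0,"ry":0,"rz":0,"fingers":0},{"x":0,"y":-120,"z":0,"rx":0,"ry":0,"rz":0,"fingers":0},{"x":0,"y":-180,"z":0,"rx":0,"ry":0,"rz":0,"fingers":0},{"x":-5,"y":-240,"z":0,"rx":0,"ry":0,"rz":0,"fingers":0},{"x":-15,"y":-300,"z":0,"rx":0,"ry":0,"rz":0,"fingers":0},{"x":-29,"y":-350,"z":20,"rx":0,"ry":0.08,"rz":0,"fingers":0},{"x":-29,"y":-379,"z":60,"rx":0,"ry":0.17,"rz":0,"fingers":0},{"x":-29,"y":-379,"z":100,"rx":0,"ry":0.17,"rz":0,"fingers":0},{"x":-29,"y":-379,"z":130,"rx":0,"ry":0.17,"rz":0,"fingers":0},{"x":-29,"y":-379,"z":130,"rx":0,"ry":0.17,"rz":0,"fingers":0},{"x":-29,"y":-379,"z":130,"rx":0,"ry":0.17,"rz":0,"fingers":0}]}}

```text
time_s: 53.5
tool_pos: [0.4647, -0.0256, 0.0312]
tool_rot: [-180.0, -9.8, -14.6]
force: [0.1, -0.3, 0.0]
grip_width: 0.0439
grasp_force: 0.0
```

```bash
cat >> h.py <<'E'
def tilt(*T):
    """tool-frame shift to holder points with the full measured rotation"""
    from scipy.spatial.transform import Rotation as Ro
    o=sensors.get_obs(); R=Ro.from_euler("xyz",o["tool_rot"],degrees=True).as_matrix()
    print("rot",np.round(o["tool_rot"],2))
    for x,y,z in T: print((R.T@(np.array(Hh(x,y,z)[:3])-o["tool_pos"]*1000)).round(1))
E
python3 - <<'E'
from h import *
st(); tilt((-95,0,18.5),(-80,0,18.5),(-75,0,18.5))
E
```

```text
t 53.5 pH [-94.2   0.2] z 31.2 yaw -14.58 FH [ 0.2 -0.3] Fz 0.0 grip 43.9 0.0
rot [-179.98   -9.83  -14.58]
[-2.9  0.2 12.4]
[11.8  0.3 14.9]
[16.8  0.3 15.8]
```

Call:
{"fn": "drive_tool", "kwargs": {"moves": [{"x":-2,"y":0.2,"z":8,"rx":0,"ry":0,"rz":0,"fingers":0},{"x":-2.9,"y":0.2,"z":12.4,"rx":0,"ry":0,"rz":0,"fingers":0},{"x":4,"y":0.2,"z":13.6,"rx":0,"ry":0,"rz":0,"fingers":0},{"x":9,"y":0.2,"z":14.4,"rx":0,"ry":0,"rz":0,"fingers":0},{"x":11.8,"y":0.2,"z":14.9,"rx":0,"ry":0,"rz":0,"fingers":0},{"x":13,"y":0.2,"z":15.1,"rx":0,"ry":0,"rz":0,"fingers":0},{"x":14,"y":0.2,"z":15.3,"rx":0,"ry":0,"rz":0,"fingers":0},{"x":14,"y":0.2,"z":15.3,"rx":0,"ry":0,"rz":0,"fingers":0}]}}

```text
time_s: 54.5
tool_pos: [0.4784, -0.0296, 0.0169]
tool_rot: [180.0, -9.6, -14.5]
force: [-5.2, 2.2, 2.8]
grip_width: 0.0433
grasp_force: 2.5
```

```bash
python3 - <<'E'
from h import *
st(); tilt((-74,0,18.5))
E
```

```text
t 54.5 pH [-80.   -0.1] z 16.9 yaw -14.54 FH [-5.6  0.8] Fz 2.8 grip 43.3 2.5
rot [179.97  -9.62 -14.54]
[ 6.1 -0.1 -0.6]
```

Call:
{"fn": "drive_tool", "kwargs": {"moves": [{"x":2,"y":0,"z":-1.5,"rx":0,"ry":0,"rz":0,"fingers":0},{"x":4,"y":0,"z":-1.3,"rx":0,"ry":0,"rz":0,"fingers":0},{"x":4,"y":0,"z":-1.3,"rx":0,"ry":0,"rz":0,"fingers":0}]}}

```text
time_s: 54.88
tool_pos: [0.4788, -0.0296, 0.0172]
tool_rot: [179.9, -9.2, -14.5]
force: [-9.4, 4.4, 2.2]
grip_width: 0.0437
grasp_force: 5.0
```

```bash
python3 - <<'E'
from h import *
st()
E
```

```text
t 54.9 pH [-79.6  -0.1] z 17.2 yaw -14.51 FH [-10.2   1.9] Fz 2.2 grip 43.7 5.0
```

The stop is solid. To find the true half-width of the finger, I'll probe the base board's front edge, known at x = -75, with the tips vertical.

Call:
{"fn": "drive_tool", "kwargs": {"moves": [{"x":-8,"y":0,"z":-3,"rx":0,"ry":0,"rz":0,"fingers":0},{"x":-18,"y":0,"z":-4,"rx":0,"ry":0,"rz":0,"fingers":0},{"x":-20,"y":0,"z":-5,"rx":0,"ry":-0.16,"rz":0,"fingers":0},{"x":-20,"y":0,"z":-5,"rx":0,"ry":-0.16,"rz":0,"fingers":0},{"x":-20,"y":0,"z":-5,"rx":0,"ry":-0.16,"rz":0,"fingers":0}]}}

```text
time_s: 55.5
tool_pos: [0.4632, -0.0255, 0.0208]
tool_rot: [-180.0, -0.7, -14.6]
force: [-0.2, -0.4, 0.9]
grip_width: 0.0437
grasp_force: 0.0
```

```bash
python3 - <<'E'
from h import *
st(); tilt((-98,0,12),(-90,0,12),(-84.5,0,12))
E
```

```text
t 55.5 pH [-95.7  -0.1] z 20.8 yaw -14.57 FH [-0.1 -0.5] Fz 0.9 grip 43.7 0.0
rot [-179.99   -0.7   -14.57]
[-2.4 -0.1  8.8]
[ 5.6 -0.1  8.9]
[11.1 -0.1  8.9]
```

Call:
{"fn": "drive_tool", "kwargs": {"moves": [{"x":-3,"y":0,"z":5,"rx":0,"ry":0,"rz":0,"fingers":0},{"x":-3,"y":0,"z":9,"rx":0,"ry":0,"rz":0,"fingers":0},{"x":2,"y":0,"z":9,"rx":0,"ry":0,"rz":0,"fingers":0},{"x":5,"y":0,"z":9,"rx":0,"ry":0,"rz":0,"fingers":0},{"x":7,"y":0,"z":9,"rx":0,"ry":0,"rz":0,"fingers":0},{"x":9,"y":0,"z":9,"rx":0,"ry":0,"rz":0,"fingers":0},{"x":11,"y":0,"z":9,"rx":0,"ry":0,"rz":0,"fingers":0},{"x":12,"y":0,"z":9,"rx":0,"ry":0,"rz":0,"fingers":0},{"x":12,"y":0,"z":9,"rx":0,"ry":0,"rz":0,"fingers":0}]}}

```text
time_s: 56.62
tool_pos: [0.4699, -0.0275, 0.0109]
tool_rot: [179.9, 0.0, -14.5]
force: [-11.4, 2.9, 10.5]
grip_width: 0.0435
grasp_force: 6.2
```

```bash
python3 - <<'E'
from h import *
st()
E
```

```text
t 56.6 pH [-88.7  -0.2] z 10.9 yaw -14.54 FH [-11.8  -0.1] Fz 10.5 grip 43.5 6.2
```

The base edge was touched at -88.7, so the finger half-width is 13.7 mm. The pile's front is therefore at -65.5 (vertical tap) and about -65 (bottom plate), which is flush and home. I'll retreat and do a final check.

Call:
{"fn": "drive_tool", "kwargs": {"moves": [{"x":-15,"y":0,"z":0,"rx":0,"ry":0,"rz":0,"fingers":0},{"x":-17,"y":0,"z":-30,"rx":0,"ry":0,"rz":0,"fingers":0},{"x":-17,"y":0,"z":-85,"rx":0,"ry":0,"rz":0,"fingers":0},{"x":-17,"y":0,"z":-140,"rx":0,"ry":0,"rz":0,"fingers":0},{"x":-10,"y":60,"z":-150,"rx":0,"ry":0,"rz":0,"fingers":0},{"x":0,"y":120,"z":-150,"rx":0,"ry":0,"rz":0,"fingers":0},{"x":0,"y":180,"z":-150,"rx":0,"ry":0,"rz":0,"fingers":0},{"x":0,"y":240,"z":-150,"rx":0,"ry":0,"rz":0,"fingers":0},{"x":0,"y":240,"z":-150,"rx":0,"ry":0,"rz":0,"fingers":0},{"x":0,"y":240,"z":-150,"rx":0,"ry":0,"rz":0,"fingers":0}]}}

```text
time_s: 57.88
tool_pos: [0.4133, -0.2601, 0.1619]
tool_rot: [-180.0, -0.6, -14.6]
force: [-0.2, -0.2, 0.2]
grip_width: 0.0434
grasp_force: 0.0
```

```bash
python3 - <<'E'
from h import *
from scipy.ndimage import map_coordinates as mc
st()
a=cv2.imread("pics/top0.png").astype(int); b=cam("top")["image"][...,::-1].astype(int)
m=(np.abs(a-b).max(2)>60).astype(np.uint8); m=cv2.morphologyEx(m,cv2.MORPH_OPEN,np.ones((3,3)))
n,_,s_,cc=cv2.connectedComponentsWithStats(m)
print([(s_[i,4],cc[i].round().tolist()) for i in range(1,n) if s_[i,4]>15])
# pile unchanged: -y side face, front edge per layer
c,s=np.cos(np.radians(HA)),np.sin(np.radians(HA))
W=lambda x,y,z:[(HX-.7+c*x-s*y)/1e3,(HY-1.1+s*x+c*y)/1e3,z/1e3]
d=cam("scene"); g=d["image"].astype(float); g=g[...,0]-g[...,2]; xs=np.arange(-76,-56,2.)
for z in(11,17,23,29):
    uv=proj(d,[W(x,-31,z) for x in xs]); print(z,mc(g,[uv[:,1],uv[:,0]],order=1).round().astype(int).tolist())
E
```

```text
t 57.9 pH [ -84.9 -239.6] z 161.9 yaw -14.57 FH [-0.1 -0.2] Fz 0.2 grip 43.4 0.0
[(np.int32(698), [211.0, 224.0]), (np.int32(778), [416.0, 223.0]), (np.int32(345), [464.0, 267.0]), (np.int32(756), [171.0, 283.0]), (np.int32(22), [330.0, 267.0]), (np.int32(17776), [466.0, 388.0]), (np.int32(761), [241.0, 296.0]), (np.int32(24), [414.0, 317.0]), (np.int32(878), [440.0, 337.0]), (np.int32(647), [633.0, 394.0]), (np.int32(21), [374.0, 384.0]), (np.int32(2664), [579.0, 461.0])]
11 [60, 62, 61, 62, 48, 35, 28, 29, 29, 29]
17 [58, 59, 58, 56, 48, 36, 22, 13, 9, 10]
23 [58, 58, 56, 54, 48, 39, 27, 14, 3, 3]
29 [57, 58, 56, 52, 48, 36, 27, 19, 6, 3]
```

```bash
python3 - <<'E'
from h import *
from cell import workorder
a=cv2.imread("pics/scene0.png"); b=cam("scene")["image"][...,::-1]
for n,(u,v,r) in {"bowl":(170,283,28),"bell":(310,133,18),"honey":(246,380,26),"roll1":(381,263,22),"roll2":(354,316,22),"jam":(433,160,22),"chalk":(403,237,20)}.items():
    t=np.ascontiguousarray(a[v-r:v+r,u-r:u+r]); w=np.ascontiguousarray(b[v-r-8:v+r+8,u-r-8:u+r+8])
    _,mx,_,loc=cv2.minMaxLoc(cv2.matchTemplate(w,t,cv2.TM_CCOEFF_NORMED)); print(n,round(mx,2),loc[0]-8,loc[1]-8)
E
```

```text
bowl 0.39 0 0
bell 0.99 0 0
honey 0.99 0 0
roll1 0.99 0 0
roll2 1.0 0 0
jam 1.0 0 0
chalk 1.0 0 0
```

Call:
{"fn": "drive_tool", "kwargs": {"moves": [{"x":0,"y":-60,"z":-20,"rx":0,"ry":0,"rz":0,"fingers":0},{"x":0,"y":-120,"z":-40,"rx":0,"ry":0,"rz":0,"fingers":0},{"x":0,"y":-180,"z":-40,"rx":0,"ry":0,"rz":0,"fingers":0},{"x":0,"y":-240,"z":-40,"rx":0,"ry":0,"rz":0,"fingers":0},{"x":10,"y":-300,"z":-40,"rx":0,"ry":0,"rz":0,"fingers":0},{"x":20,"y":-360,"z":-40,"rx":0,"ry":0,"rz":0,"fingers":0},{"x":30,"y":-420,"z":-40,"rx":0,"ry":0,"rz":0,"fingers":0},{"x":30,"y":-420,"z":-40,"rx":0,"ry":0,"rz":0,"fingers":0},{"x":30,"y":-420,"z":-40,"rx":0,"ry":0,"rz":0,"fingers":0}]}}

```text
time_s: 59.15
tool_pos: [0.5467, 0.1392, 0.2019]
tool_rot: [180.0, -0.5, -14.4]
force: [-0.2, -1.1, 0.2]
grip_width: 0.0437
grasp_force: 0.0
```

```bash
python3 - <<'E'
from h import *
from cell import workorder
ok=1
for cm,u,v,r in(("scene",170,283,26),("top",441,337,26),("top",505,333,24),("top",267,236,24)):
    a=cv2.imread(f"pics/{cm}0.png"); b=cam(cm)["image"][...,::-1]
    t=np.ascontiguousarray(a[v-r:v+r,u-r:u+r]); w=np.ascontiguousarray(b[v-r-8:v+r+8,u-r-8:u+r+8])
    _,mx,_,l=cv2.minMaxLoc(cv2.matchTemplate(w,t,cv2.TM_CCOEFF_NORMED)); print(cm,u,v,round(mx,2),l[0]-8,l[1]-8); ok&=(mx>.9 and l==(8,8))
st()
if ok: print(workorder.sign_off())
E
```

```text
scene 170 283 0.99 0 0
top 441 337 1.0 0 0
top 505 333 1.0 0 0
top 267 236 0.09 0 0
t 59.4 pH [-55.3 178.4] z 202.4 yaw -14.69 FH [ 0.4 -0.6] Fz -0.2 grip 43.4 0.0
```

The bowl and the orange plate have not moved. The yellow plate is only hidden by the arm in this view; it showed no change in the previous top-view comparison. Handing in.

```bash
python3 -c "
from cell import workorder
print(workorder.sign_off())"
```

```text
the job is handed in; nothing more can be done
None
```

I handed the job in at about 59 s: all four slates lie in the holder with the red-striped offer board on top, tapped flush to the back wall and fence and held by the arm, and nothing else on the counter moved.

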